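Stow the press tooling and tip the grommets to the spout

ROBOT

A 6-joint arm with a two-finger parallel gripper is mounted at the origin on a cart in front of the work surface, level with it; the furniture and walls round the work are solid. World frame = base frame: x ahead of the robot, y to its left, z up, the work surface at z = 0. Lengths are in m, angles in degrees, forces in N, time in s.
With the tool pointing down it reaches from about 0.35 to 0.725 m from the base axis. Payload 4.3 kg.
Tool frame: the origin (TCP) lies between the finger pads; the fingertips stand 14 mm ahead of it and the grasp point (between the pads) lies 5 mm behind it; z points along the fingers, y is the line along which they close (so a half turn about z gives the same grasp; the last joint's range is limited). The gripper opens to 85 mm and grips with 20 to 120 N. Pads are 22 mm wide; open, the fingers measure 114 mm over their backs; the gripper's body (76 mm by 85 mm) begins 54 mm behind the grasp point. The pads swing forward as they close: fully open they stand 13 mm farther back than shut.
Start: joints at [-79.429, 21.618, 4.641, 73.018, 0, 83.68], TCP at [0.167, -0.55, 0.22] pointing down, gripper open.
Joint ranges: [-156.06, 156.06], [-48.1, 94.91], [-58.44, 69.94], [-101.28, 121.22], [-78.64, 73.56], [-180, 180]. Speed limits (degrees/s): [147.25, 147.25, 180, 180, 180, 180].

INTERFACE

Orientations are given as [roll, pitch, yaw] about the fixed x, y, z axes, in that order (R = Rz(yaw) Ry(pitch) Rx(roll)).
In Python, from cell import status, optics, job gives the robot as it stands.
- The arm moves only by the tool play_rows, never from a script. Its argument "steps" is one flat list of numbers, 7 for each row, row after row: the turn, a rotation vector about the tool's x, y, z in degrees, then the shift along the tool's x, y, z in m, then the finger opening in m, from 0 to 0.0854. A call has exactly 8 rows; each row shifts and turns the commanded pose from where the row before left it, along the tool's axes as they then stand; what a row does not reach is not made up. A row lasts 1/12 s, in which the tool goes at most 41.7 mm and 7.16 degrees, less where a joint would pass 70% of its speed; a pose out of reach is approached as far as the arm can. A call is refused whole if a number of a shift passes 0.0417 or a number of a turn 7.16, either way. A call with a gripper value outside its range is refused whole. The fingers move at their own pace and stop on an object; "force" is the grip in N (left out, the last holds). Time passes only in rows, so rows that do not move let the fingers close, or fill a call up. It gives the time, the measured TCP pose, the force, the opening and the grip force at its end, in the units of the state.
- status.get_obs(): the state, without advancing time (a new reading comes with each control period).
- optics.read_camera(name): name is "scene" or "top"; returns the picture (480x640x3 uint8, blue, green, red); there is no depth.
- optics.camera_model(name): a dict with "fx", "fy", "cx", "cy" (pixels), "world_from_camera" (4x4, takes a point from camera to world coordinates). Camera axes: x right, y down, z forward; pixel columns grow to the right and rows downward; lengths in m; the calibration is good to about 2 mm. A picture is of the moment at which its call begins. camera_model takes no time and is no camera call.
- job.hand_in(): hands the job in; it is judged then, once.
The state is a dict: "clock": time; "joint_positions": joint angles; "qd": joint speeds; "joint_efforts": joint torques, N m; "ee_pos": TCP position; "orientation": TCP orientation; "ft_force": force on the tool from outside, world axes, zero at the start; "ft_torque": the same for the moment, N m; "opening": finger opening in m; "grasp_force": force on a finger pad.
Only numpy, scipy, OpenCV 4.12 (cv2) and the standard library are available. Lean on these libraries where they do the work, as an engineer would, in place of code of your own. Each camera call takes 0.05 s, during which the arm holds its last target. There are 200 camera calls.

TASK

After the press changeover, while the grey carrying tote stands on the bench, put the brass setting die and the steel punch upright into the nests of their size in its black insert, fully down, so that they cannot tumble about. Then lift the tote clear of the bench by its handle and tip it until all four loose brass grommets have slid into its cut-off spout corner; let them slide, do not touch or spill them. Finish while still holding the tote still in the air by the handle, clearly tilted towards the spout corner, with die and punch still in their nests, and leave the oil bottle, the thread spool and the pen alone.

Things in the scene. Friction and masses are not known exactly. Their poses are not given: they have to be found in the camera images.
- tote: loose grey plastic tote, 170 (x) x 240 (y) x 40 mm, walls and floor 4 mm, rim lip 4 mm, 0.34 to 0.53 kg. Origin: centre of underside; x along the handle, which stands on a 38 mm high divider at y = 0. Open bay at +y, its corner at -x +y cut off at 45 degrees (40 mm legs) as a pouring spout, lip 28 mm high. Bay at -y filled by a black nest insert, top 24 mm above the underside
- handle (a point): middle of the tote's flat-sided handle bar, at [0, 0, 86] mm in the tote's frame; the bar is 110 mm long (x), 14 mm thick (y), 20 mm tall, its top 96 mm above the tote's underside, on posts at x = +-48 mm. It stands over the middle of the tote, which hangs balanced from it to within a few cm
- die_nest (a point): centre of the floor of the larger round nest in the black insert, at [37, -60, 16] mm in the tote's frame; 28 mm wide, 8 mm deep, mouth chamfered 2 mm; for the brass die
- punch_nest (a point): centre of the floor of the smaller round nest in the black insert, at [-37, -60, 8] mm in the tote's frame; 22.5 mm wide, 16 mm deep, mouth chamfered 2 mm; for the steel punch
- spout (a point): point on the bay's floor (4 mm above the tote's underside) at the foot of the middle of the slanted spout wall, at [-62, 97, 4] mm in the tote's frame
- die: brass setting die standing on the bench, a short plain round 25 mm wide and 18 mm tall with a cup in its top, 0.06 kg; origin at the centre of its underside, z up its axis
- punch: grey steel setting punch standing on the bench on its round foot, 34 mm tall; foot 20 mm wide for the lowest 12 mm, narrower above, 11 mm at the top; 0.08 kg; origin at the centre of its underside, z up its axis
- grommet0: loose brass grommet lying flange down in the tote's open bay: flange 22 mm wide and 3 mm thick, barrel 13 mm wide, 8 mm tall, 12 g; origin at the centre of the flange's underside. Brass starts to slide on the smooth bay at 8 to 13 degrees; some 30 degrees along the diagonal moves all surely
- grommet1: loose brass grommet lying flange down in the tote's open bay: flange 22 mm wide and 3 mm thick, barrel 13 mm wide, 8 mm tall, 12 g; origin at the centre of the flange's underside. Brass starts to slide on the smooth bay at 8 to 13 degrees; some 30 degrees along the diagonal moves all surely
- grommet2: loose brass grommet lying flange down in the tote's open bay: flange 22 mm wide and 3 mm thick, barrel 13 mm wide, 8 mm tall, 12 g; origin at the centre of the flange's underside. Brass starts to slide on the smooth bay at 8 to 13 degrees; some 30 degrees along the diagonal moves all surely
- grommet3: loose brass grommet lying flange down in the tote's open bay: flange 22 mm wide and 3 mm thick, barrel 13 mm wide, 8 mm tall, 12 g; origin at the centre of the flange's underside. Brass starts to slide on the smooth bay at 8 to 13 degrees; some 30 degrees along the diagonal moves all surely
- oil_bottle: bystander: small cream oil bottle with a thin black nozzle, 32 mm wide, 95 mm tall, on the bench; origin at the centre of its underside; leave it alone
- thread_spool: bystander: cream thread spool, 31 mm wide, 38 mm tall, on the bench; origin at the centre of its underside; leave it alone
- pen: bystander: marker pen with black cap lying on the bench, 135 x 16 x 18 mm; origin at the middle of its underside, x along it; leave it alone

How it is judged (in metres and radians):
On the way:
1. die and punch stand released in their nests, and the tote stands flat on the bench (distance between die and die_nest below 0.005 m and distance between punch and punch_nest below 0.005 m and angle between the z axis of each of die, punch and the z axis of tote, either way round below 0.1 rad and height (world z) of tote below 0.006 m and angle between tote's own z axis and vertical below 0.05 rad and contact force between the fingers and die below 0.1 N and contact force between the fingers and punch below 0.1 N), for 0.2 s.
At the end, for the whole second after the job is handed in: Gripper holds the tote by the handle, still, spout over 30 mm above the bench, tilted 15 to 50 degrees towards the spout (down along -x and +y by 3.5 or more each); grommets at rest within 65 mm of the spout point; die and punch within 5 mm of home in their nests, leaning under 0.35 rad (distance between die and die_nest below 0.005 m and distance between punch and punch_nest below 0.005 m and angle between the z axis of each of die, punch and the z axis of tote, either way round below 0.35 rad and distance between each of grommet0, grommet1, grommet2, grommet3 and spout below 0.065 m and linear speed of each of grommet0, grommet1, grommet2, grommet3, tote below 0.03 m/s and angle between tote's own z axis and vertical between 0.26 and 0.87 rad and angle between tote's own x axis and vertical below 1.51 rad and angle between tote's own y axis and vertical above 1.63 rad and distance between the grasp point and handle below 0.07 m and height (world z) of spout above 0.03 m and contact force between the fingers and tote above 1 N and angular speed of tote below 0.1 rad/s); the arm keeps its last pose, push and grip.
It fails at once if a bystander was moved by more than 30 mm (distance of any of oil_bottle, thread_spool, pen from where it was at the start of the episode above 0.03 m).
It fails at once if the fingers pushed or gripped a grommet (contact force between the fingers and grommet0 above 0.5 N or contact force between the fingers and grommet1 above 0.5 N or contact force between the fingers and grommet2 above 0.5 N or contact force between the fingers and grommet3 above 0.5 N).
It also fails if it takes over 72 s, if anything falls off the work surface, if the arm or the gripper's body presses on something with over 40 N, if the wrist force passes 120 N, or if a joint passes its speed limit or range.

## Working session

There is one attempt and no reset: what is moved stays moved. The work goes in short steps, Python scripts to look and compute and a tool call to move; the robot and the scene stay as the last step left them, time stands still between calls to the robot, and variables do not carry over. Pictures are saved under pics/ and viewed, at most 10 in all, crops included, and the job is handed in when it is done.

Besides the shell and the picture viewer there is one more tool, called after "Call:" in YAML: its name, and indented under it one key for each argument. play_rows: Moves the arm, as the interface text tells. Its arguments: {"type":"object","properties":{"steps":{"type":"array","items":{"type":"number"}},"force":{"type":"number"}},"required":["steps"]}

```bash
mkdir -p pics; ls
python3 - <<'E'
from cell import status, optics
import cv2, numpy as np
print(status.get_obs())
for n in("scene","top"):
    cv2.imwrite(f"pics/{n}0.png",optics.read_camera(n)); m=optics.camera_model(n); print(n,m)
E
```

```text
pics
{'clock': 0.0, 'joint_positions': array([-7.94270673e+01,  2.16625289e+01,  4.56360447e+00,  7.30180402e+01,
        5.27500732e-04,  8.36814817e+01]), 'qd': array([ 0.03795557,  0.06502933,  0.01354608, -0.0774466 , -0.02197855,
       -0.10377068]), 'joint_efforts': array([ 1.38108174e-05, -4.63610673e+01,  2.69870389e+01,  2.08019488e-02,
        8.71541602e-06,  6.48482143e-06]), 'ee_pos': array([ 0.16696796, -0.54952257,  0.21855914]), 'orientation': array([-1.79883804e+02, -1.33968912e-02,  1.68914369e+01]), 'ft_force': array([ 0.54221091,  0.28715026, -0.5542542 ]), 'ft_torque': array([-0.01043834,  0.04119723,  0.03533295]), 'grasp_force': 0.0, 'opening': 0.08513535463999256}
scene {'fx': 465.34170045879017, 'fy': 465.34170045879017, 'cx': 316.13153254278444, 'cy': 235.13465362791487, 'world_from_camera': array([[-0.49688236, -0.52163537,  0.69354485, -0.07250028],
       [-0.86773959,  0.30937992, -0.38898852,  0.52198753],
       [-0.01165868, -0.79509786, -0.60636909,  0.60058387],
       [ 0.        ,  0.        ,  0.        ,  1.        ]])}
top {'fx': 451.1750743112598, 'fy': 451.1750743112598, 'cx': 322.8576199086734, 'cy': 231.4895612114984, 'world_from_camera': array([[-1.57418120e-02, -9.86222657e-01,  1.64672603e-01,
         3.86603411e-01],
       [-9.99876044e-01,  1.55767620e-02, -2.29367313e-03,
         1.73540007e-01],
       [-3.02993523e-04, -1.64688297e-01, -9.86345615e-01,
         9.20250284e-01],
       [ 0.00000000e+00,  0.00000000e+00,  0.00000000e+00,
         1.00000000e+00]])}
```

View pics/top0.png

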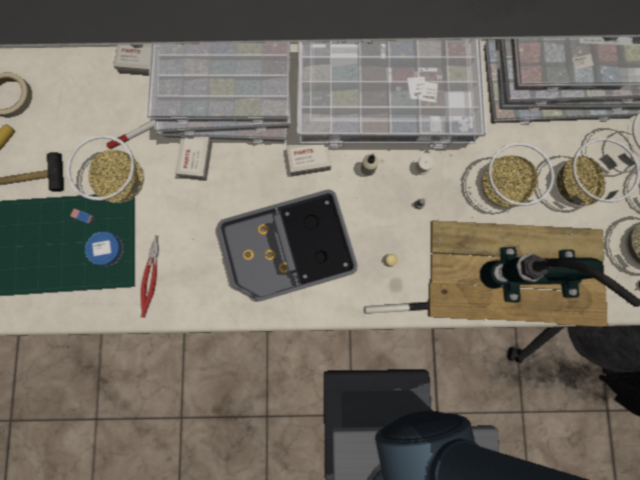

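View pics/scene0.png

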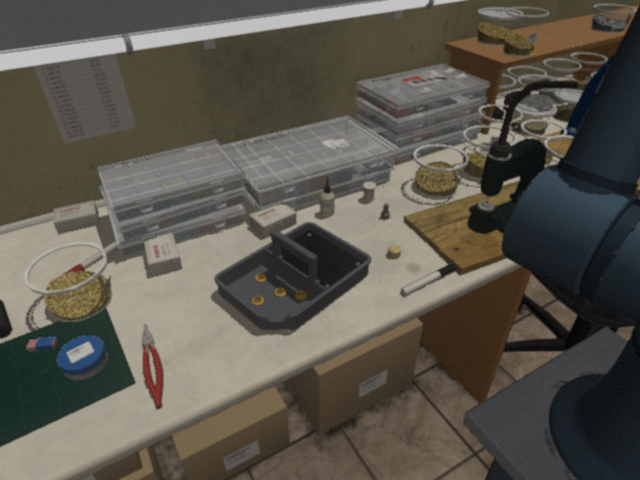

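The top view shows the die at about (390,260), the punch at (420,203), the tote centred near (287,245) with its spout towards the lower left at (250,295), and the pen at (397,308). The scene view agrees: die (394,251), punch (385,212).

```bash
cat > h.py <<'E'
from cell import status, optics
import cv2, numpy as np
def ray(n,uv):
    m=optics.camera_model(n); T=m["world_from_camera"]
    uv=np.atleast_2d(np.array(uv,float))
    d=np.c_[(uv[:,0]-m["cx"])/m["fx"],(uv[:,1]-m["cy"])/m["fy"],np.ones(len(uv))]@T[:3,:3].T
    return T[:3,3],d
def onz(n,uv,z):
    o,d=ray(n,uv); return o+d*((z-o[2])/d[:,2])[:,None]
def proj(n,P):
    m=optics.camera_model(n); T=m["world_from_camera"]
    p=(np.atleast_2d(P)-T[:3,3])@T[:3,:3]
    return np.c_[p[:,0]/p[:,2]*m["fx"]+m["cx"],p[:,1]/p[:,2]*m["fy"]+m["cy"]]
def cross(uv1,uv2):
    o1,d1=ray("top",uv1);o2,d2=ray("scene",uv2);d1=d1[0];d2=d2[0]
    s=np.linalg.lstsq(np.c_[d1,-d2],o2-o1,rcond=None)[0]
    a=o1+s[0]*d1;b=o2+s[1]*d2; return (a+b)/2,np.linalg.norm(a-b)
def Tpose(x,y,yaw):
    c,s=np.cos(yaw),np.sin(yaw); return np.array([[c,-s,0,x],[s,c,0,y],[0,0,1,0],[0,0,0,1]])
E
python3 - <<'E'
from h import *
t=cv2.imread("pics/top0.png");s=cv2.imread("pics/scene0.png")
g=cv2.cvtColor(t,cv2.COLOR_BGR2GRAY)
# tote outline
m=(g<125).astype(np.uint8); w=np.zeros_like(m); w[175:315,200:370]=m[175:315,200:370]
w=cv2.morphologyEx(w,cv2.MORPH_CLOSE,np.ones((9,9)))
c=max(cv2.findContours(w,0,1)[0],key=cv2.contourArea); P=onz("top",c[:,0],.04)[:,:2].astype(np.float32)
print(cv2.minAreaRect(P*1000)); ap=cv2.approxPolyDP(P*1000,8,True); print(ap[:,0])
# blobs
for n,im,(x0,x1,y0,y1),f in [("top",t,(375,405,245,275),'die'),("scene",s,(382,406,240,262),'die'),("top",t,(408,432,192,214),'p'),("scene",s,(374,396,198,224),'p'),("top",t,(355,385,145,180),'p')]:
    r=im[y0:y1,x0:x1]; hs=cv2.cvtColor(r,cv2.COLOR_BGR2HSV)
    k=(hs[...,1]>60) if f=='die' else hs[...,2]<120
    nn,_,st,ce=cv2.connectedComponentsWithStats(k.astype(np.uint8))
    i=1+np.argmax(st[1:,4]); print(n,f,st[i]+[x0,y0,0,0,0],ce[i]+[x0,y0])
a=cv2.resize(t[170:320,200:440],None,fx=3.3,fy=3.3,interpolation=cv2.INTER_CUBIC)
cv2.imwrite("pics/c1.png",a)
b=cv2.resize(s[170:340,210:450],None,fx=3.3,fy=3.3,interpolation=cv2.INTER_CUBIC); cv2.imwrite("pics/c2.png",b)
E
```

```text
((504.9088134765625, 246.4189910888672), (176.06130981445312, 250.17945861816406), 15.485093116760254)
[[611.5024   147.90501 ]
 [617.98553  165.85963 ]
 [559.89716  373.45496 ]
 [531.8688   382.7322  ]
 [431.21826  355.18607 ]
 [399.6789   300.6233  ]
 [452.57632  112.071266]
 [472.04553  107.63044 ]]
top die [385 254  13  12 129] [390.86821705 259.53488372]
scene die [388 245  13  14 152] [393.67763158 251.38157895]
top p [412 199  12  10  81] [417.87654321 203.98765432]
scene p [379 204  11  16 121] [384.82644628 212.60330579]
top p [355 162  20  14 182] [362.8956044  169.67032967]
```

View pics/c1.png

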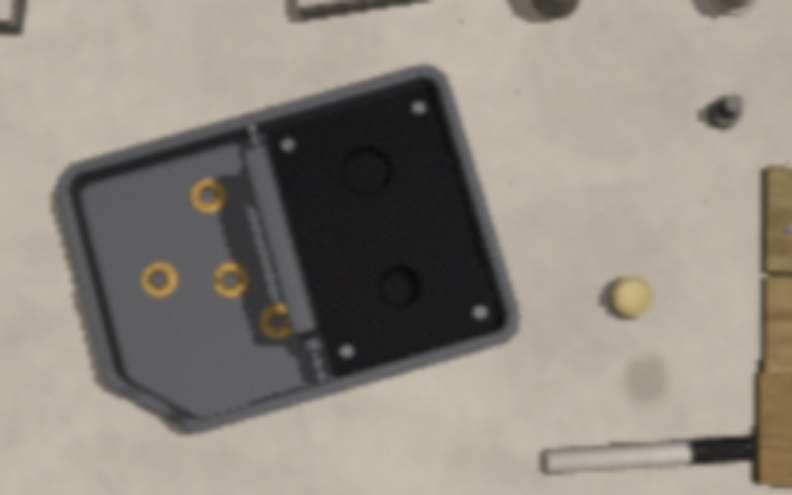

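View pics/c2.png

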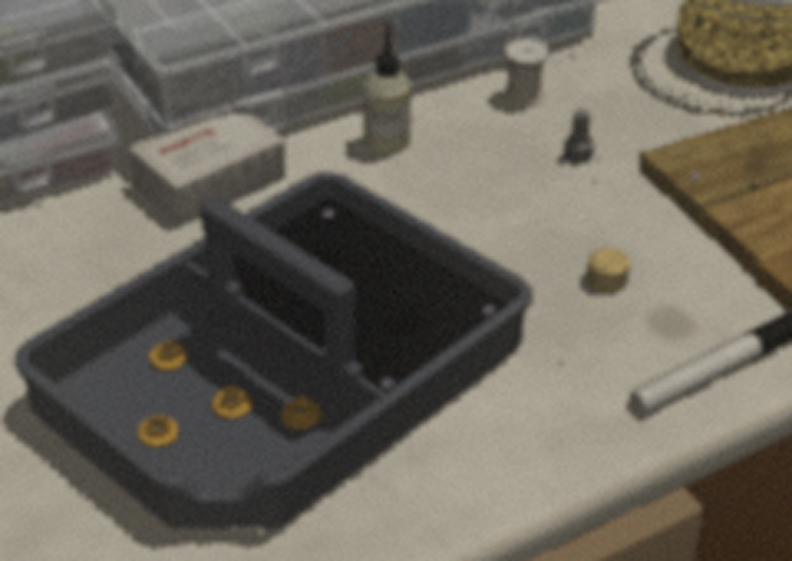

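The crops show the tote with the large nest at (367,170) and the small nest at (400,287), and insert screws at (288,145), (419,107), (480,312) and (347,351). They also show the die at (632,297), and the punch foot near (720,112) with its head near (733,103).

Run:
```python
from h import *
C=lambda x,y:(x/3.3+200-.35,y/3.3+170-.35)
S=lambda x,y:(x/3.3+210-.35,y/3.3+170-.35)
n=onz("top",[C(367,170),C(400,287)],.024)[:,:2]*1000
sc=onz("top",[C(288,145),C(419,107),C(480,312),C(347,351)],.025)[:,:2]*1000
d=n[0]-n[1]; print("nests",n,np.linalg.norm(d),np.degrees(np.arctan2(d[1],d[0])))
print("screws",sc,sc.mean(0),[np.linalg.norm(sc[i]-sc[i-1]) for i in range(4)],[np.degrees(np.arctan2(*(sc[i]-sc[j])[::-1])) for i,j in((0,3),(1,2),(0,1),(3,2))])
def solve(yaw):
    c,s=np.cos(yaw),np.sin(yaw);R=np.array([[c,-s],[s,c]])
    return n.mean(0)-R@[0,-60]
for a in(15,15.5,16):print(a,solve(np.radians(a)))
print("punch foot",onz("top",[C(720,112)],.012),"head",onz("top",[C(732,104)],.034), "scene foot",onz("scene",[S(579,152)],.006),"head",onz("scene",[S(580,117)],.034))
print("die top",onz("top",[C(632,297),(390.87,259.5)],.018),"scene",onz("scene",[S(609,262)],.018), cross(C(632,297),S(609,262)))
t=cv2.imread("pics/top0.png");s=cv2.imread("pics/scene0.png")
print("handle ends scene", onz("scene",[S(205,207),S(352,288),S(215,200),S(347,281)],.096))
print("pen",onz("top",[C(545,462),C(690,452)],.018),"bottle",onz("scene",[S(385,140)],0.),"spool",onz("top",[C(725,0)],.038))
```

```text
nests [[557.77679198 195.37124082]
 [485.46410024 176.23752057]] 74.80123419840747 14.820649039747812
screws [[573.9654072  243.64580094]
 [596.59416514 162.85273481]
 [469.46966269 128.2822004 ]
 [447.3033433  208.59575001]] [521.83314458 185.84412154] [np.float64(131.4221613779265), np.float64(83.90220628966122), np.float64(131.74126525604302), np.float64(83.31633673201264)] [np.float64(15.467883237643036), np.float64(15.213250468769651), np.float64(105.64665197238202), np.float64(105.42935901097718)]
15 [506.0913034  243.75993027]
15.5 [505.58614354 243.62220789]
16 [505.08220476 243.48008245]
punch foot [[ 0.59346718 -0.02531246  0.012     ]] head [[ 0.59333889 -0.02807002  0.034     ]] scene foot [[ 0.59113053 -0.02668757  0.006     ]] head [[ 0.59222115 -0.02560939  0.034     ]]
die top [[0.47779381 0.03530449 0.018     ]
 [0.478105   0.03588435 0.018     ]] scene [[0.47552722 0.03782142 0.018     ]] (array([0.47827096, 0.03504222, 0.01492017]), np.float64(0.0005337268156021326))
handle ends scene [[0.5526169  0.26311821 0.096     ]
 [0.45193589 0.22810649 0.096     ]
 [0.55560741 0.25561157 0.096     ]
 [0.45808774 0.2275404  0.096     ]]
pen [[0.37981003 0.09126338 0.018     ]
 [0.3843334  0.00442301 0.018     ]] bottle [[0.67769097 0.07377756 0.        ]] spool [[ 0.65798773 -0.02624872  0.038     ]]
```

Run:
```python
from h import *
for uv in [(520,90),(500,115),(575,88),(490,170),(500,215)]:
    for z in(.02,.1,.2,.3): 
        P=onz("scene",[uv],z); print(uv,P.round(3),proj("top",P).round(0))
# top extents of press
for uv in [(480,272),(640,300),(580,268)]: print(uv,[onz("top",[uv],z)[0].round(3) for z in(.02,.2,.3)])
a=cv2.imread("pics/top0.png")[200:330,400:640];b=cv2.imread("pics/scene0.png")[60:250,400:640]
cv2.imwrite("pics/p.png",np.hstack([cv2.resize(a,(396,214)),cv2.resize(b[:130],(396,214))]))
```

```text
(520, 90) [[ 0.947 -0.861  0.02 ]] [[794.  38.]]
(520, 90) [[ 0.807 -0.67   0.1  ]] [[752.  82.]]
(520, 90) [[ 0.631 -0.432  0.2  ]] [[684. 152.]]
(520, 90) [[ 0.456 -0.194  0.3  ]] [[588. 252.]]
(500, 115) [[ 0.832 -0.64   0.02 ]] [[701.  89.]]
(500, 115) [[ 0.707 -0.48   0.1  ]] [[662. 132.]]
(500, 115) [[ 0.551 -0.279  0.2  ]] [[598. 200.]]
(500, 115) [[ 0.396 -0.079  0.3  ]] [[509. 297.]]
(575, 88) [[ 0.862 -1.035  0.02 ]] [[882.  73.]]
(575, 88) [[ 0.734 -0.821  0.1  ]] [[837. 116.]]
(575, 88) [[ 0.573 -0.552  0.2  ]] [[762. 185.]]
(575, 88) [[ 0.412 -0.284  0.3  ]] [[657. 283.]]
(490, 170) [[ 0.603 -0.357  0.02 ]] [[580. 196.]]
(490, 170) [[ 0.51  -0.236  0.1  ]] [[545. 235.]]
(490, 170) [[ 0.393 -0.085  0.2  ]] [[487. 300.]]
(490, 170) [[0.277 0.067 0.3  ]] [[405. 390.]]
(500, 215) [[ 0.451 -0.228  0.02 ]] [[524. 271.]]
(500, 215) [[ 0.379 -0.125  0.1  ]] [[490. 309.]]
(500, 215) [[0.289 0.004 0.2  ]] [[434. 370.]]
(500, 215) [[0.198 0.133 0.3  ]] [[356. 454.]]
(480, 272) [array([ 0.45, -0.14,  0.02]), array([ 0.437, -0.078,  0.2  ]), array([ 0.43 , -0.043,  0.3  ])]
(640, 300) [array([ 0.39 , -0.452,  0.02 ]), array([ 0.389, -0.327,  0.2  ]), array([ 0.389, -0.257,  0.3  ])]
(580, 268) [array([ 0.455, -0.34 ,  0.02 ]), array([ 0.441, -0.238,  0.2  ]), array([ 0.434, -0.181,  0.3  ])]
```

View pics/p.png

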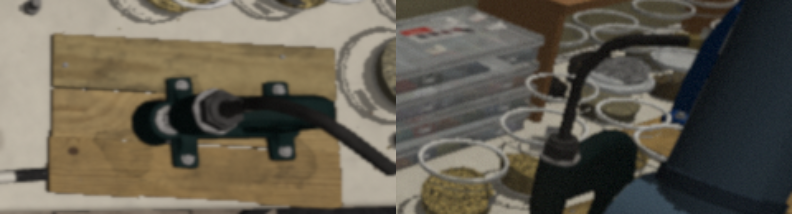

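The press head stands at about x 0.45, y -0.17, and its lever reaches roughly z 0.3. I'll rise to z 0.42, pull in to radius 0.48 and sweep over the press.

Call:
play_rows:
  steps: [0, 0, 0, 0, -0.019, -0.04, 0.06, 0, 0, 0, 0, -0.019, -0.04, 0.06, 0, 0, 0, 0, -0.019, -0.04, 0.06, 0, 0, 0, 0, -0.019, -0.04, 0.06, 0, 0, 0, 0, -0.019, -0.04, 0.06, 0, 0, -4.83, 0.0405, 0, 0, 0.06, 0, 0, -4.83, 0.0405, 0, 0, 0.06, 0, 0, -4.83, 0.0405, 0, 0, 0.06]
  force: 40

```text
clock: 0.77
ee_pos: [0.2545, -0.42, 0.4082]
orientation: [179.9, 0.0, 31.5]
ft_force: [-0.6, -1.1, -0.7]
opening: 0.06
grasp_force: 0.0
```

Call:
play_rows:
  steps: [0, 0, -4.83, 0.0405, -0.002, 0, 0.05, 0, 0, -4.83, 0.0405, -0.002, 0, 0.05, 0, 0, -4.83, 0.0405, -0.002, 0, 0.05, 0, 0, -4.83, 0.0405, -0.002, 0, 0.05, 0, 0, -4.83, 0.0405, -0.002, 0, 0.05, 0, 0, -4.83, 0.0405, -0.002, 0, 0.05, 0, 0, -4.83, 0.0405, -0.002, 0, 0.05, 0, 0, -4.83, 0.0405, -0.002, 0, 0.05]

```text
clock: 1.43
ee_pos: [0.4544, -0.1702, 0.4069]
orientation: [-179.9, -0.0, 70.3]
ft_force: [0.4, -0.3, -0.2]
opening: 0.0499
grasp_force: 0.0
```

```bash
cat >> h.py <<'E'
from scipy.spatial.transform import Rotation as Ro
def delta(p,rpy):
    """shift and rotvec in tool axes from the measured pose to a target"""
    o=status.get_obs(); R=Ro.from_euler("xyz",o["orientation"],degrees=True)
    T=Ro.from_euler("xyz",rpy,degrees=True)
    print("at",o["ee_pos"].round(4),o["orientation"].round(2),"open",round(o["opening"],4),"grip",round(o["grasp_force"],1))
    print("shift in current tool axes",R.inv().apply(np.array(p)-o["ee_pos"]).round(4),"in target axes",T.inv().apply(np.array(p)-o["ee_pos"]).round(4),"turn",(R.inv()*T).as_rotvec(degrees=True).round(2))
E
python3 -c "
from h import *
delta([.478,.0355,.1],[180,0,105.4])"
```

```text
at [ 0.4544 -0.1702  0.4069] [-1.7994e+02 -1.0000e-02  7.0260e+01] open 0.0499 grip 0.0
shift in current tool axes [ 0.2015 -0.047   0.307 ] in target axes [0.1921 0.0773 0.3069] turn [-6.000e-02 -3.000e-02 -3.514e+01]
```

Call:
play_rows:
  steps: [0, 0, -7.03, 0.0413, 0.003, 0, 0.05, 0, 0, -7.03, 0.0413, 0.003, 0, 0.05, 0, 0, -7.03, 0.0413, 0.003, 0, 0.05, 0, 0, -7.03, 0.0413, 0.003, 0, 0.05, 0, 0, -7.03, 0.0413, 0.003, 0, 0.05, 0, 0, 0, 0, 0, 0.041, 0.05, 0, 0, 0, 0, 0, 0.041, 0.05, 0, 0, 0, 0, 0, 0.041, 0.05]

```text
clock: 2.1
ee_pos: [0.4896, 0.03, 0.2836]
orientation: [179.9, 0.1, 105.3]
ft_force: [0.5, -0.7, -0.8]
opening: 0.0501
grasp_force: 0.0
```

```bash
python3 -c "
from h import *
delta([.478,.0355,.06],[180,0,105.4])"
```

```text
at [0.4896 0.03   0.2836] [1.7987e+02 6.0000e-02 1.0532e+02] open 0.0501 grip 0.0
shift in current tool axes [ 0.0086 -0.0102  0.2235] in target axes [ 0.0084 -0.0097  0.2236] turn [ 0.13  0.06 -0.08]
```

Call:
play_rows:
  steps: [0, 0, 0, 0.0043, -0.005, 0.04, 0.045, 0, 0, 0, 0.0043, -0.005, 0.04, 0.045, 0, 0, 0, 0, 0, 0.04, 0.045, 0, 0, 0, 0, 0, 0.04, 0.045, 0, 0, 0, 0, 0, 0.04, 0.045, 0, 0, 0, 0, 0, 0.0235, 0.045, 0, 0, 0, 0, 0, 0, 0.045, 0, 0, 0, 0, 0, 0, 0.045]

```text
clock: 2.77
ee_pos: [0.4755, 0.0346, 0.0602]
orientation: [-179.8, -0.1, 105.2]
ft_force: [0.2, 0.6, 1.2]
opening: 0.0449
grasp_force: 0.0
```

Run:
```python
from h import *
delta([.478,.0355,.022],[180,0,105.4])
t=optics.read_camera("top");s=optics.read_camera("scene")
a=cv2.resize(t[205:315,320:460],None,fx=3.6,fy=3.6,interpolation=2);b=cv2.resize(s[150:290,330:450],None,fx=2.83,fy=2.83,interpolation=2)
h=min(a.shape[0],b.shape[0]);i=np.hstack([cv2.resize(a,(420,396)),cv2.resize(b,(340,396))]);cv2.imwrite("pics/d1.png",i)
```

```text
at [0.4755 0.0346 0.0602] [-1.7977e+02 -7.0000e-02  1.0517e+02] open 0.0449 grip 0.0
shift in current tool axes [0.0002 0.0028 0.0382] in target axes [0.0002 0.0027 0.0382] turn [-0.23 -0.07 -0.23]
```

View pics/d1.png

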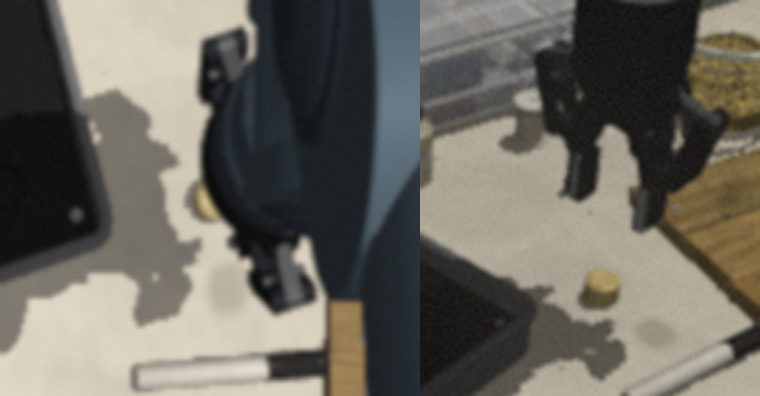

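The open fingers, with tips at (580,190) and (648,225) in the right half, sit above the die at (602,288). I'll descend and close.

Call:
play_rows:
  steps: [0, 0, -0.2, 0, 0.0027, 0.02, 0.045, 0, 0, 0, 0, 0, 0.018, 0.045, 0, 0, 0, 0, 0, 0, 0.02, 0, 0, 0, 0, 0, 0, 0.015, 0, 0, 0, 0, 0, 0, 0.015, 0, 0, 0, 0, 0, 0, 0.015, 0, 0, 0, 0, 0, 0, 0.015, 0, 0, 0, 0, 0, 0, 0.015]
  force: 40

```text
clock: 3.53
ee_pos: [0.4808, 0.0351, 0.0241]
orientation: [179.9, 0.0, 105.4]
ft_force: [0.1, 1.1, -0.6]
opening: 0.0149
grasp_force: 0.0
```

Run:
```python
from h import *
delta([.5574,.1956,.1],[180,0,105.4])
```

```text
at [0.4808 0.0351 0.0241] [1.7991e+02 4.0000e-02 1.0537e+02] open 0.0149 grip 0.0
shift in current tool axes [ 0.1344  0.1165 -0.0758] in target axes [ 0.1344  0.1165 -0.0759] turn [ 0.09  0.04 -0.03]
```

```bash
cat >> h.py <<'E'
def die(n,im,box):
    x0,x1,y0,y1=box; hs=cv2.cvtColor(im[y0:y1,x0:x1],cv2.COLOR_BGR2HSV)
    k=((hs[...,1]>85)&(hs[...,2]>90)&(abs(hs[...,0].astype(int)-22)<8)).astype(np.uint8)
    nn,_,st,ce=cv2.connectedComponentsWithStats(k)
    for i in range(1,nn):
        if st[i,4]>20: print(n,(st[i]+[x0,y0,0,0,0]).tolist(),(ce[i]+[x0,y0]).round(1),onz(n,[ce[i]+[x0,y0]],.014).round(4))
E
python3 - <<'E'
from h import *
for f in("scene0",):
    die("scene",cv2.imread("pics/scene0.png"),(370,420,230,275))
s=optics.read_camera("scene");die("scene",s,(370,420,230,275))
cv2.imwrite("pics/d2.png",cv2.resize(s[190:280,340:460],None,fx=5,fy=5,interpolation=2))
E
```

```text
scene [389, 246, 11, 8, 77] [394.2 249.4] [[0.4784 0.0351 0.014 ]]
scene [389, 246, 11, 10, 73] [394.1 249.5] [[0.4782 0.0357 0.014 ]]
```

View pics/d2.png

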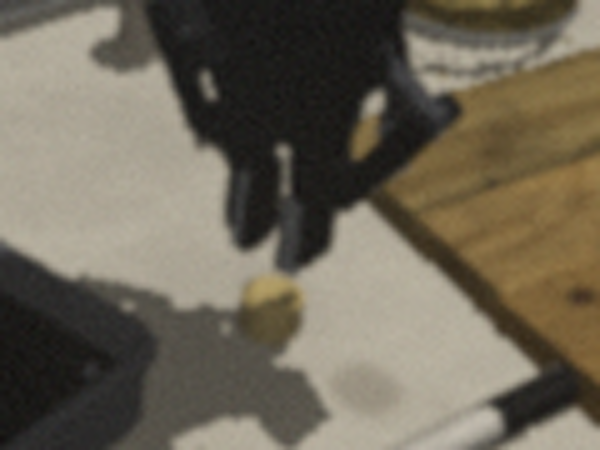

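The jaws closed above and behind the die, so the tips stand higher than expected. The die, at crop (272,300), has not been touched.

Run:
```python
from h import *
print(status.get_obs())
for z in(0,.01,.02,.03,.04): print(z,proj("scene",[[.4808,.0351,z],[.478,.0355,z]]).round(1).tolist())
s=cv2.imread("pics/d2.png")
p=[(340+x/5,190+y/5) for x,y in((245,248),(292,270))]; m=np.mean(p,0)
for z in(.01,.02,.03,.04): print(z,onz("scene",[*p,m],z).round(4).tolist())
t=optics.read_camera("top"); die("top",t,(375,410,240,280)); die("top",cv2.imread("pics/top0.png"),(375,410,240,280))
cv2.imwrite("pics/d3.png",cv2.resize(t[205:315,320:460],None,fx=5,fy=5,interpolation=2))
```

```text
{'clock': 3.5833, 'joint_positions': array([-3.36513192e+00,  2.01061566e+01, -2.90755454e+01,  4.07446944e+01,
       -5.13643975e-03,  7.12620582e+01]), 'qd': array([-0.05851027,  0.32865398, -0.38388054, -0.18663078,  0.06735501,
        0.030578  ]), 'joint_efforts': array([-1.52545072e-03, -3.94520617e+01,  2.13941503e+01, -1.07509634e-02,
       -4.79169667e-04,  5.10147879e-05]), 'ee_pos': array([0.48053112, 0.03512502, 0.0238529 ]), 'orientation': array([1.79931948e+02, 2.85086402e-02, 1.05372790e+02]), 'ft_force': array([-0.28552466, -0.93540487, -0.41935682]), 'ft_torque': array([ 0.00857381, -0.0600367 , -0.01144916]), 'grasp_force': 0.0, 'opening': 0.014981312471223154}
0 [[392.9, 254.1], [393.6, 255.0]]
0.01 [[393.3, 250.3], [394.0, 251.1]]
0.02 [[393.8, 246.4], [394.5, 247.2]]
0.03 [[394.2, 242.4], [394.9, 243.3]]
0.04 [[394.7, 238.4], [395.4, 239.2]]
0.01 [[0.5132, 0.0215, 0.01], [0.4917, 0.0139, 0.01], [0.5024, 0.0177, 0.01]]
0.02 [[0.5033, 0.03, 0.02], [0.4822, 0.0225, 0.02], [0.4927, 0.0262, 0.02]]
0.03 [[0.4934, 0.0384, 0.03], [0.4726, 0.0311, 0.03], [0.4829, 0.0347, 0.03]]
0.04 [[0.4834, 0.0469, 0.04], [0.4631, 0.0397, 0.04], [0.4732, 0.0433, 0.04]]
top [385, 255, 12, 11, 80] [390.6 260.2] [[0.477 0.036 0.014]]
```

View pics/d3.png

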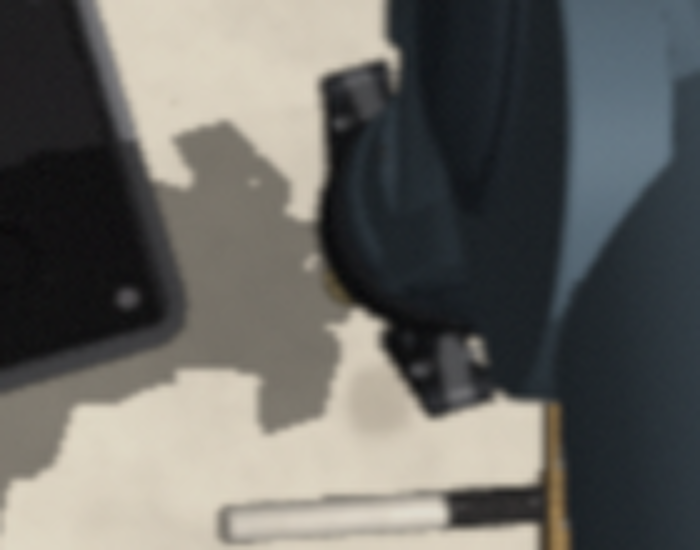

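The gripper is over the die, which shows as a sliver at (338,285). So the tips really do stand above the die top. I'll reopen, go 10 mm lower in small steps and close again.

Call:
play_rows:
  steps: [0, 0, 0, 0, -0.002, 0, 0.045, 0, 0, 0, 0, 0, 0, 0.045, 0, 0, 0, 0, 0, 0, 0.045, 0, 0, 0, 0, 0, 0.0025, 0.045, 0, 0, 0, 0, 0, 0.0025, 0.045, 0, 0, 0, 0, 0, 0.0025, 0.045, 0, 0, 0, 0, 0, 0.0025, 0.045, 0, 0, 0, 0, 0, 0, 0.045]

```text
clock: 4.3
ee_pos: [0.4775, 0.0346, 0.0125]
orientation: [-179.9, -0.0, 105.4]
ft_force: [-0.5, 0.0, -0.9]
opening: 0.0451
grasp_force: 0.0
```

Run:
```python
from h import *
delta([.478,.0355,.022],[180,0,105.4])
s=optics.read_camera("scene")
cv2.imwrite("pics/d4.png",cv2.resize(s[190:280,340:460],None,fx=5,fy=5,interpolation=2))
# lowest dark pixel per column near fingers
g=cv2.cvtColor(s,cv2.COLOR_BGR2GRAY)
for x in range(372,420,2):
    c=np.where(g[200:275,x]<60)[0]; print(x, (c.max()+200) if len(c) else None,end="; ")
```

```text
at [0.4775 0.0346 0.0125] [-1.7994e+02 -2.0000e-02  1.0537e+02] open 0.0451 grip 0.0
shift in current tool axes [ 0.0007  0.0007 -0.0095] in target axes [ 0.0007  0.0007 -0.0095] turn [-0.06 -0.02 -0.03]
372 212; 374 217; 376 218; 378 218; 380 222; 382 238; 384 239; 386 238; 388 237; 390 226; 392 215; 394 215; 396 216; 398 217; 400 218; 402 226; 404 242; 406 250; 408 249; 410 248; 412 246; 414 239; 416 238; 418 238;
```

Call:
play_rows:
  steps: [0, 0, 0, 0, 0, 0, 0.02, 0, 0, 0, 0, 0, 0, 0.015, 0, 0, 0, 0, 0, 0, 0.015, 0, 0, 0, 0, 0, 0, 0.015, 0, 0, 0, 0, 0, 0, 0.015, 0, 0, 0, 0, 0, 0, 0.015, 0, 0, 0, 0, 0, 0, 0.015, 0, 0, 0, 0, 0, 0, 0.015]

```text
clock: 5.02
ee_pos: [0.4781, 0.0346, 0.0132]
orientation: [180.0, 0.0, 105.4]
ft_force: [-0.2, 1.1, -0.2]
opening: 0.015
grasp_force: 0.0
```

Run:
```python
from h import *
delta([.478,.0355,.022],[180,0,105.4])
s=optics.read_camera("scene"); die("scene",s,(370,420,230,275))
g=cv2.cvtColor(s,cv2.COLOR_BGR2GRAY)
for x in range(378,412,2):
    c=np.where(g[200:275,x]<60)[0]; print(x, (c.max()+200) if len(c) else None,end="; ")
```

```text
at [0.4781 0.0346 0.0132] [1.8000e+02 1.0000e-02 1.0537e+02] open 0.015 grip 0.0
shift in current tool axes [ 0.0009  0.0002 -0.0088] in target axes [ 0.0009  0.0002 -0.0088] turn [ 0.    0.01 -0.03]
scene [389, 246, 9, 11, 52] [393.1 249.8] [[0.4784 0.038  0.014 ]]
378 218; 380 221; 382 221; 384 222; 386 237; 388 243; 390 244; 392 242; 394 240; 396 239; 398 235; 400 247; 402 246; 404 244; 406 240; 408 236; 410 235;
```

Still no contact, so the reported TCP sits lower than the real fingers. I'll carry on in small steps.

Call:
play_rows:
  steps: [0, 0, 0, 0, 0, 0, 0.045, 0, 0, 0, 0, 0, 0, 0.045, 0, 0, 0, 0, 0, 0, 0.045, 0, 0, 0, 0, 0, 0.0025, 0.045, 0, 0, 0, 0, 0, 0.0025, 0.045, 0, 0, 0, 0, 0, 0.0025, 0.045, 0, 0, 0, 0, 0, 0.0025, 0.045, 0, 0, 0, 0, 0, 0, 0.045]

```text
clock: 5.73
ee_pos: [0.4774, 0.0346, 0.0025]
orientation: [-179.9, -0.0, 105.4]
ft_force: [0.5, 0.2, 0.3]
opening: 0.045
grasp_force: 0.0
```

Call:
play_rows:
  steps: [0, 0, 0, 0, 0, 0, 0.03, 0, 0, 0, 0, 0, 0, 0.02, 0, 0, 0, 0, 0, 0, 0.015, 0, 0, 0, 0, 0, 0, 0.015, 0, 0, 0, 0, 0, 0, 0.015, 0, 0, 0, 0, 0, 0, 0.015, 0, 0, 0, 0, 0, 0, 0.015, 0, 0, 0, 0, 0, 0, 0.015]

```text
clock: 6.4
ee_pos: [0.478, 0.0346, 0.0033]
orientation: [-180.0, 0.0, 105.4]
ft_force: [-1.9, -1.4, 4.7]
opening: 0.0214
grasp_force: 39.4
```

Run:
```python
from h import *
delta([.478,.0355,.022],[180,0,105.4])
s=optics.read_camera("scene"); die("scene",s,(370,420,230,275))
g=cv2.cvtColor(s,cv2.COLOR_BGR2GRAY)
for x in range(378,412,2):
    c=np.where(g[200:275,x]<60)[0]; print(x, (c.max()+200) if len(c) else None,end="; ")
cv2.imwrite("pics/d5.png",cv2.resize(s[190:280,340:460],None,fx=5,fy=5,interpolation=2))
```

```text
at [0.478  0.0346 0.0033] [-1.8000e+02  1.0000e-02  1.0537e+02] open 0.0214 grip 39.4
shift in current tool axes [ 0.0009  0.0002 -0.0187] in target axes [ 0.0009  0.0002 -0.0187] turn [-0.    0.01 -0.03]
scene [390, 245, 7, 9, 44] [393.2 248.6] [[0.4814 0.0354 0.014 ]]
378 224; 380 224; 382 225; 384 229; 386 241; 388 247; 390 245; 392 243; 394 234; 396 221; 398 228; 400 252; 402 251; 404 250; 406 248; 408 241; 410 241;
```

Run:
```python
from h import *
s=optics.read_camera("scene");t=optics.read_camera("top")
cv2.imwrite("pics/d6.png",np.hstack([cv2.resize(s[215:275,360:430],(490,420),interpolation=2),cv2.resize(t[230:290,365:410],(310,420),interpolation=2)]))
```

View pics/d6.png

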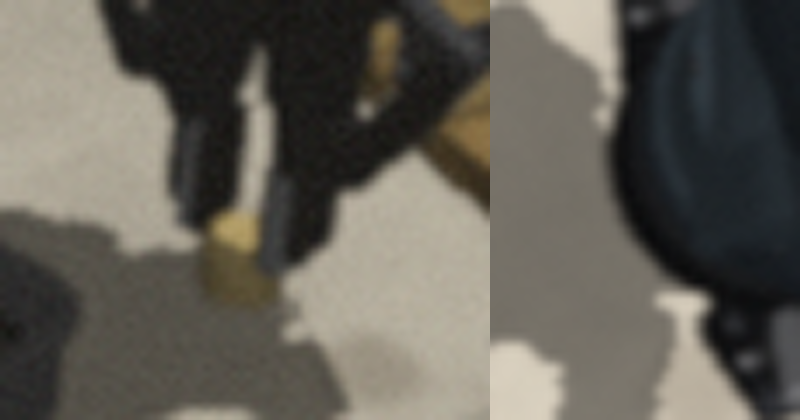

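Run:
```python
from h import *
for z in(0,.005,.01,.015,.02,.025): print(z,proj("scene",[[.4648,.0424,z],[.4854,.048,z]]).round(1).tolist())
print("seen right (399.3,253.6) left (387.9,247.9)")
for z in(.01,.015,.02,.025): print(z,onz("scene",[(399.3,253.6),(387.9,247.9)],z).round(4).tolist())
# expected die outline at (.478,.0355)
a=np.linspace(0,6.28,60);
for c in((.478,.0355),(.478,.0385)):
  for z in(0,.018):
    q=proj("scene",np.c_[c[0]+.0125*np.cos(a),c[1]+.0125*np.sin(a),a*0+z]); print(c,z,q.min(0).round(1),q.max(0).round(1))
print("die seen x",360+np.array([200,280])/7,"y",215+np.array([210,305])/7)
```

```text
0 [[394.8, 259.8], [386.3, 255.0]]
0.005 [[395.1, 257.8], [386.5, 253.0]]
0.01 [[395.3, 255.9], [386.7, 251.1]]
0.015 [[395.5, 253.9], [386.9, 249.2]]
0.02 [[395.8, 252.0], [387.1, 247.2]]
0.025 [[396.0, 250.0], [387.3, 245.2]]
seen right (399.3,253.6) left (387.9,247.9)
0.01 [[0.4664, 0.0313, 0.01], [0.4924, 0.0398, 0.01]]
0.015 [[0.4619, 0.0354, 0.015], [0.4876, 0.0439, 0.015]]
0.02 [[0.4573, 0.0396, 0.02], [0.4829, 0.048, 0.02]]
0.025 [[0.4528, 0.0437, 0.025], [0.4781, 0.0521, 0.025]]
(0.478, 0.0355) 0 [387.3 251. ] [399.9 259. ]
(0.478, 0.0355) 0.018 [388.  244.1] [400.7 252. ]
(0.478, 0.0385) 0 [386.1 251.5] [398.7 259.5]
(0.478, 0.0385) 0.018 [386.8 244.6] [399.5 252.5]
die seen x [388.57142857 400.        ] y [245.         258.57142857]
```

The pads are only catching the die's top edge: the tips are near z 0.017 while the reading says 0.003. I'll reopen, go 9 mm lower and grip again.

Call:
play_rows:
  steps: [0, 0, 0, 0, 0, 0, 0.045, 0, 0, 0, 0, 0, 0, 0.045, 0, 0, 0, 0, 0, 0, 0.045, 0, 0, 0, 0, 0, 0.002, 0.045, 0, 0, 0, 0, 0, 0.002, 0.045, 0, 0, 0, 0, 0, 0.002, 0.045, 0, 0, 0, 0, 0, 0.003, 0.045, 0, 0, 0, 0, 0, 0, 0.045]

```text
clock: 7.22
ee_pos: [0.4775, 0.0346, -0.0065]
orientation: [-179.9, -0.0, 105.4]
ft_force: [-0.4, -0.1, 0.7]
opening: 0.0451
grasp_force: 0.0
```

Call:
play_rows:
  steps: [0, 0, 0, 0, 0, 0, 0.035, 0, 0, 0, 0, 0, 0, 0.025, 0, 0, 0, 0, 0, 0, 0.02, 0, 0, 0, 0, 0, 0, 0.015, 0, 0, 0, 0, 0, 0, 0.015, 0, 0, 0, 0, 0, 0, 0.015, 0, 0, 0, 0, 0, 0, 0.015, 0, 0, 0, 0, 0, 0, 0.015]

```text
clock: 7.88
ee_pos: [0.4781, 0.0346, -0.0057]
orientation: [180.0, 0.0, 105.4]
ft_force: [-1.0, 0.7, 3.1]
opening: 0.023
grasp_force: 39.2
```

Run:
```python
from h import *
delta([.478,.0355,.022],[180,0,105.4]); print(status.get_obs()["ft_force"])
```

```text
at [ 0.4781  0.0346 -0.0057] [1.7999e+02 1.0000e-02 1.0537e+02] open 0.023 grip 39.2
shift in current tool axes [ 0.0009  0.0002 -0.0277] in target axes [ 0.0009  0.0002 -0.0277] turn [ 0.01  0.01 -0.03]
[-0.98296483  0.71822757  3.12624192]
```

Call:
play_rows:
  steps: [0, 0, 0, 0, 0, -0.005, 0.015, 0, 0, 0, 0, 0, -0.01, 0.015, 0, 0, 0, 0, 0, -0.02, 0.015, 0, 0, 0, 0, 0, -0.025, 0.015, 0, 0, 0, 0, 0, -0.02, 0.015, 0, 0, 0, 0, 0, -0.01, 0.015, 0, 0, 0, 0, 0, 0, 0.015, 0, 0, 0, 0, 0, 0, 0.015]

```text
clock: 8.55
ee_pos: [0.4787, 0.0346, 0.0845]
orientation: [179.9, 0.0, 105.4]
ft_force: [-0.4, -0.2, -0.7]
opening: 0.023
grasp_force: 39.3
```

Run:
```python
from h import *
delta([.5574,.1956,.12],[180,0,105.4]); print(status.get_obs()["ft_force"])
s=optics.read_camera("scene"); die("scene",s,(340,440,170,275))
print(proj("scene",[[.478,.0355,.09],[.478,.0355,.108]]))
t=optics.read_camera("top"); die("top",t,(350,440,220,300))
```

```text
at [0.4787 0.0346 0.0845] [1.7991e+02 3.0000e-02 1.0537e+02] open 0.023 grip 39.3
shift in current tool axes [ 0.1344  0.1187 -0.0354] in target axes [ 0.1343  0.1187 -0.0355] turn [ 0.09  0.03 -0.03]
[-0.36851    -0.22048834 -0.69635903]
scene [428, 170, 12, 10, 87] [433.8 174.1] [[ 0.6664 -0.2315  0.014 ]]
scene [434, 184, 6, 8, 28] [437.3 188.6] [[ 0.6098 -0.1931  0.014 ]]
scene [408, 206, 32, 42, 727] [428.2 223.3] [[ 0.5125 -0.0815  0.014 ]]
scene [395, 208, 7, 9, 41] [398.1 211.3] [[ 0.5813 -0.0542  0.014 ]]
[[397.80510717 218.38086203]
 [398.71779285 210.51315432]]
top [429, 283, 11, 17, 140] [433.9 292.4] [[ 0.4115 -0.0477  0.014 ]]
```

The die is held and hanging where predicted: scene (398,211) against (398.7,210.5) for its top. Now to the nest.

Call:
play_rows:
  steps: [0, 0, 0, 0.013, 0.012, -0.017, 0.015, 0, 0, 0, 0.025, 0.022, -0.018, 0.015, 0, 0, 0, 0.03, 0.026, 0, 0.015, 0, 0, 0, 0.03, 0.026, 0, 0.015, 0, 0, 0, 0.025, 0.022, 0, 0.015, 0, 0, 0, 0.0114, 0.0107, 0, 0.015, 0, 0, 0, 0, 0, 0.01, 0.015, 0, 0, 0, 0, 0, 0.01, 0.015]

```text
clock: 9.32
ee_pos: [0.5565, 0.196, 0.0973]
orientation: [-179.9, 0.0, 105.5]
ft_force: [-0.1, 0.2, -1.8]
opening: 0.0229
grasp_force: 39.4
```

Run:
```python
from h import *
delta([.5577,.1948,.030],[180,0,105.4]); print(status.get_obs()["ft_force"])
```

```text
at [0.5565 0.196  0.0973] [-1.7992e+02  3.0000e-02  1.0545e+02] open 0.0229 grip 39.4
shift in current tool axes [-0.0015  0.0009  0.0673] in target axes [-0.0015  0.0008  0.0673] turn [-0.08  0.03  0.05]
[-0.09585185  0.17822299 -1.75443809]
```

Call:
play_rows:
  steps: [0, 0, 0, -0.0015, 0.0008, 0.02, 0.015, 0, 0, 0, 0, 0, 0.02, 0.015, 0, 0, 0, 0, 0, 0.02, 0.015, 0, 0, 0, 0, 0, 0.01, 0.015, 0, 0, 0, 0, 0, 0, 0.015, 0, 0, 0, 0, 0, 0, 0.015, 0, 0, 0, 0, 0, 0, 0.015, 0, 0, 0, 0, 0, 0, 0.015]

```text
clock: 9.98
ee_pos: [0.5592, 0.1944, 0.0305]
orientation: [179.9, 0.0, 105.4]
ft_force: [0.3, -0.1, -0.4]
opening: 0.0232
grasp_force: 39.4
```

Run:
```python
from h import *
delta([.5577,.1948,.010],[180,0,105.4]); print(status.get_obs()["ft_force"])
```

```text
at [0.5592 0.1944 0.0305] [1.7986e+02 2.0000e-02 1.0535e+02] open 0.0232 grip 39.4
shift in current tool axes [ 0.0008 -0.0014  0.0205] in target axes [ 0.0008 -0.0013  0.0205] turn [ 0.14  0.02 -0.05]
[ 0.34342688 -0.1150255  -0.37490578]
```

Call:
play_rows:
  steps: [0, 0, 0, 0.0008, -0.0012, 0.005, 0.015, 0, 0, 0, 0, 0, 0.005, 0.015, 0, 0, 0, 0, 0, 0.0015, 0.015, 0, 0, 0, 0, 0, 0.0015, 0.015, 0, 0, 0, 0, 0, 0.0015, 0.015, 0, 0, 0, 0, 0, 0.0015, 0.015, 0, 0, 0, 0, 0, 0, 0.015, 0, 0, 0, 0, 0, 0, 0.015]

```text
clock: 10.65
ee_pos: [0.5568, 0.195, 0.0131]
orientation: [180.0, -0.0, 105.4]
ft_force: [1.7, 0.9, -1.8]
opening: 0.0229
grasp_force: 39.3
```

Run:
```python
from h import *
delta([.5577,.1948,.010],[180,0,105.4]); o=status.get_obs();print(o["ft_force"],o["ft_torque"])
```

```text
at [0.5568 0.195  0.0131] [179.99  -0.   105.38] open 0.0229 grip 39.3
shift in current tool axes [-0.0005  0.0008  0.0031] in target axes [-0.0005  0.0008  0.0031] turn [ 0.01 -0.   -0.02]
[ 1.6769919   0.92147745 -1.75600503] [ 0.19786828 -0.28981833 -0.02303494]
```

No upward force at 5 mm deep, so it's in the nest. I'll push the last 3 mm and release.

Call:
play_rows:
  steps: [0, 0, 0, 0, 0, 0.0015, 0.015, 0, 0, 0, 0, 0, 0.0015, 0.015, 0, 0, 0, 0, 0, 0, 0.015, 0, 0, 0, 0, 0, 0, 0.03, 0, 0, 0, 0, 0, 0, 0.035, 0, 0, 0, 0, 0, 0, 0.035, 0, 0, 0, 0, 0, -0.004, 0.035, 0, 0, 0, 0, 0, -0.006, 0.035]

```text
clock: 11.32
ee_pos: [0.5553, 0.1945, 0.0196]
orientation: [-179.8, 0.0, 105.4]
ft_force: [-0.6, 0.7, 0.0]
opening: 0.0348
grasp_force: 0.0
```

Call:
play_rows:
  steps: [0, 0, 0, 0, 0, -0.01, 0.035, 0, 0, 0, 0, 0, -0.03, 0.035, 0, 0, 0, 0, 0, -0.04, 0.035, 0, 0, 0, 0, 0, -0.02, 0.035, 0, 0, -7, 0, -0.03, 0, 0.035, 0, 0, -7, 0, -0.035, 0, 0.035, 0, 0, -7, 0, -0.035, 0, 0.035, 0, 0, -7, 0, -0.035, 0, 0.035]

```text
clock: 11.98
ee_pos: [0.4348, 0.1356, 0.1207]
orientation: [-180.0, -0.0, 133.8]
ft_force: [-0.1, -0.4, -0.1]
opening: 0.035
grasp_force: 0.0
```

Run:
```python
from h import *
delta([.593,-.0265,.1],[180,0,195.4])
```

```text
at [0.4348 0.1356 0.1207] [-179.99   -0.    133.81] open 0.035 grip 0.0
shift in current tool axes [-0.2265  0.002   0.0206] in target axes [-0.1095 -0.1982  0.0207] turn [-1.000e-02 -1.000e-02 -6.159e+01]
```

Call:
play_rows:
  steps: [0, 0, -6.84, -0.0263, -0.0132, 0, 0.035, 0, 0, -6.84, -0.0263, -0.0132, 0, 0.035, 0, 0, -6.84, -0.0263, -0.0132, 0, 0.035, 0, 0, -6.84, -0.0263, -0.0132, 0, 0.035, 0, 0, -6.84, -0.0263, -0.0132, 0, 0.035, 0, 0, -6.84, -0.0263, -0.0132, 0, 0.035, 0, 0, -6.84, -0.0263, -0.0132, 0, 0.035, 0, 0, -6.84, -0.0263, -0.0132, 0, 0.035]

```text
clock: 12.65
ee_pos: [0.5846, -0.0378, 0.1208]
orientation: [-180.0, -0.0, -171.7]
ft_force: [-0.3, 0.3, 0.6]
opening: 0.035
grasp_force: 0.0
```

Run:
```python
from h import *
delta([.593,-.0265,.06],[180,0,195.4])
t=optics.read_camera("top"); die("top",t,(270,350,190,280)); print("expect die",proj("top",[[.5574,.1956,.034]]), onz("top",[[308.,219.]],.034))
cv2.imwrite("pics/t9.png",t)
a=t[190:290,270:350]; hs=cv2.cvtColor(a,cv2.COLOR_BGR2HSV); k=((hs[...,1]>60)&(hs[...,2]>70)).astype(np.uint8)
n,_,st,ce=cv2.connectedComponentsWithStats(k)
for i in range(1,n):
    if st[i,4]>15: print(st[i]+[270,190,0,0,0],onz("top",[ce[i]+[270,190]],.034))
```

```text
at [ 0.5846 -0.0378  0.1208] [-1.7999e+02 -4.0000e-02 -1.7166e+02] open 0.035 grip 0.0
shift in current tool axes [-0.0099  0.01    0.0608] in target axes [-0.0111  0.0087  0.0608] turn [-0.01 -0.04 -7.06]
top [306, 216, 11, 11, 102] [311.1 221.1] [[0.5598 0.1951 0.014 ]]
top [270, 249, 5, 11, 39] [271.9 254.3] [[0.4929 0.2751 0.014 ]]
top [279, 262, 9, 11, 53] [282.8 267.1] [[0.4666 0.2531 0.014 ]]
expect die [[310.61721946 220.41561678]] [[0.56036594 0.20080335 0.034     ]]
[305 215  13  13 129] [[0.55586221 0.19452658 0.034     ]]
[270 249   6  12  51] [[0.49021764 0.27223662 0.034     ]]
[278 262  10  11  79] [[0.46475056 0.25148036 0.034     ]]
```

The die appears at (.556,.1945), within about 1.5 mm of its nest. Next I'll line up over the punch.

Call:
play_rows:
  steps: [0, 0, -7.06, 0, 0, 0, 0.035, 0, 0, 0, -0.0111, 0.0087, 0.02, 0.035, 0, 0, 0, 0, 0, 0.02, 0.035, 0, 0, 0, 0, 0, 0.02, 0.035, 0, 0, 0, 0, 0, 0, 0.035, 0, 0, 0, 0, 0, 0, 0.035, 0, 0, 0, 0, 0, 0, 0.035, 0, 0, 0, 0, 0, 0, 0.035]

```text
clock: 13.37
ee_pos: [0.5939, -0.0251, 0.062]
orientation: [-179.9, 0.1, -164.9]
ft_force: [0.2, 0.3, 0.1]
opening: 0.0352
grasp_force: 0.0
```

Run:
```python
from h import *
delta([.593,-.0265,.005],[180,0,195.4])
s=optics.read_camera("scene"); 
print(proj("scene",[[.593,-.0265,.0],[.593,-.0265,.034],[.593,-.0265,.075]]))
cv2.imwrite("pics/s10.png",cv2.resize(s[150:230,340:430],None,fx=6,fy=6,interpolation=2))
```

```text
at [ 0.5939 -0.0251  0.062 ] [-1.7993e+02  1.4000e-01 -1.6487e+02] open 0.0352 grip 0.0
shift in current tool axes [ 0.0014 -0.001   0.057 ] in target axes [ 0.0013 -0.0011  0.057 ] turn [-0.07  0.14 -0.27]
[[384.32426074 217.52720507]
 [385.52355111 204.81916535]
 [387.03594733 188.79336254]]
```

View pics/s10.png

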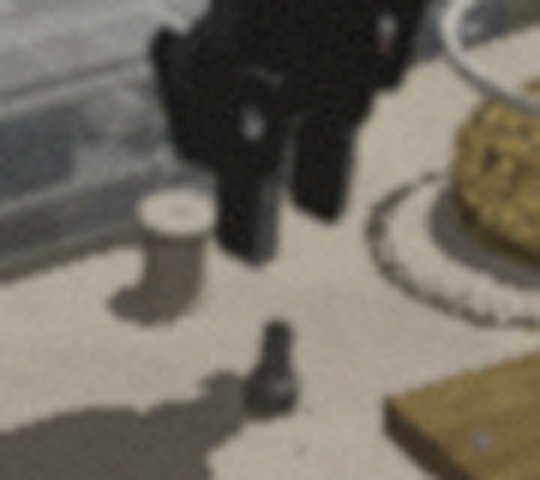

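The fingertips, at about (250,262) and (325,218), straddle the punch at (275,325–412). Descend and grip its neck.

Call:
play_rows:
  steps: [0, 0, -0.27, 0.0013, -0.0011, 0.02, 0.035, 0, 0, 0, 0, 0, 0.02, 0.035, 0, 0, 0, 0, 0, 0.017, 0.035, 0, 0, 0, 0, 0, 0, 0.025, 0, 0, 0, 0, 0, 0, 0.015, 0, 0, 0, 0, 0, 0, 0.005, 0, 0, 0, 0, 0, 0, 0.003, 0, 0, 0, 0, 0, 0, 0.003]
  force: 40

```text
clock: 14.08
ee_pos: [0.593, -0.0265, 0.0046]
orientation: [-179.9, 0.1, -164.6]
ft_force: [0.8, -1.3, 0.0]
opening: 0.0159
grasp_force: 37.5
```

Run:
```python
from h import *
delta([.593,-.0265,.005],[180,0,195.4]); print(status.get_obs()["ft_force"])
```

```text
at [ 0.593  -0.0265  0.0046] [-1.7994e+02  1.3000e-01 -1.6459e+02] open 0.0159 grip 37.5
shift in current tool axes [ 0.      0.     -0.0004] in target axes [ 0.      0.     -0.0004] turn [-0.06  0.13  0.01]
[ 0.84115022 -1.31635316  0.00805119]
```

An opening of 15.9 mm means I'm on the flare near the foot. I'll regrip 7 mm higher.

Call:
play_rows:
  steps: [0, 0, 0, 0, 0, 0, 0.03, 0, 0, 0, 0, 0, 0, 0.03, 0, 0, 0, 0, 0, -0.007, 0.03, 0, 0, 0, 0, 0, 0, 0.02, 0, 0, 0, 0, 0, 0, 0.005, 0, 0, 0, 0, 0, 0, 0.003, 0, 0, 0, 0, 0, 0, 0.003, 0, 0, 0, 0, 0, 0, 0.003]

```text
clock: 14.75
ee_pos: [0.593, -0.0267, 0.0113]
orientation: [-179.9, 0.1, -164.6]
ft_force: [-0.4, -1.0, 6.5]
opening: 0.0121
grasp_force: 38.5
```

Run:
```python
from h import *
delta([.593,-.0265,.012],[180,0,195.4]); print(status.get_obs()["ft_force"])
s=optics.read_camera("scene"); g=cv2.cvtColor(s,cv2.COLOR_BGR2GRAY)
for r in range(196,224): print(r,np.where(g[r,372:402]<75)[0][[0,-1]]+372 if (g[r,372:402]<75).any() else None,end="; ")
```

```text
at [ 0.593  -0.0267  0.0113] [-1.7992e+02  1.2000e-01 -1.6460e+02] open 0.0121 grip 38.5
shift in current tool axes [-0.      0.0002 -0.0007] in target axes [-0.      0.0002 -0.0007] turn [-0.08  0.12  0.  ]
[-0.42284133 -0.96828563  6.48113492]
196 [372 393]; 197 [378 393]; 198 [379 393]; 199 [379 393]; 200 [379 393]; 201 [379 392]; 202 [379 392]; 203 [379 392]; 204 [379 392]; 205 [379 392]; 206 [379 391]; 207 [379 391]; 208 [379 390]; 209 [380 387]; 210 [381 387]; 211 [381 387]; 212 [381 387]; 213 [380 388]; 214 [380 388]; 215 [379 388]; 216 [379 388]; 217 [379 387]; 218 [380 386]; 219 [381 385]; 220 None; 221 None; 222 None; 223 None;
```

Call:
play_rows:
  steps: [0, 0, 0, 0, 0, -0.003, 0.003, 0, 0, 0, 0, 0, -0.01, 0.003, 0, 0, 0, 0, 0, -0.02, 0.003, 0, 0, 0, 0, 0, -0.025, 0.003, 0, 0, 0, 0, 0, -0.025, 0.003, 0, 0, 0, 0, 0, -0.02, 0.003, 0, 0, 0, 0, 0, -0.01, 0.003, 0, 0, 0, 0, 0, 0, 0.003]

```text
clock: 15.47
ee_pos: [0.5936, -0.0265, 0.126]
orientation: [-179.9, 0.3, -164.6]
ft_force: [-0.4, 0.2, -1.0]
opening: 0.0114
grasp_force: 38.0
```

Run:
```python
from h import *
delta([.486,.176,.125],[180,0,195.4]); print(status.get_obs()["ft_force"])
s=optics.read_camera("scene"); g=cv2.cvtColor(s,cv2.COLOR_BGR2GRAY)
print(proj("scene",[[.593,-.0265,z] for z in(.113,.12,.125,.147)]).round(1).tolist())
for r in range(150,190): print(r,np.where(g[r,372:405]<85)[0][[0,-1]]+372 if (g[r,372:405]<85).any() else None,end="; ")
```

```text
at [ 0.5936 -0.0265  0.126 ] [-179.89    0.25 -164.58] open 0.0114 grip 38.0
shift in current tool axes [0.0499 0.2239 0.0004] in target axes [0.05   0.2238 0.001 ] turn [-0.11  0.25  0.02]
[-0.39798524  0.23435528 -1.00188033]
[[388.5, 173.2], [388.8, 170.3], [389.0, 168.1], [389.9, 158.6]]
150 [383 398]; 151 [383 398]; 152 [383 399]; 153 [382 399]; 154 [382 399]; 155 [382 398]; 156 [382 404]; 157 [382 404]; 158 [382 403]; 159 [381 403]; 160 [381 404]; 161 [382 404]; 162 [383 401]; 163 [383 398]; 164 [383 392]; 165 [383 392]; 166 [382 392]; 167 [374 392]; 168 [373 392]; 169 [372 392]; 170 [372 391]; 171 [373 391]; 172 [383 391]; 173 [383 389]; 174 [381 388]; 175 [379 387]; 176 [378 387]; 177 [377 387]; 178 [372 383]; 179 [372 379]; 180 [376 377]; 181 [384 384]; 182 [381 383]; 183 [377 381]; 184 [377 378]; 185 None; 186 None; 187 [402 402]; 188 [402 402]; 189 None;
```

Closing along tote y would put the wide knuckles over the handle, so I'll carry the punch across and turn back to yaw 105.4 before inserting.

Call:
play_rows:
  steps: [0, 0, 6.9, 0.005, 0.015, -0.01, 0.003, 0, 0, 6.9, 0.003, 0.03, 0, 0.003, 0, 0, 6.9, 0, 0.03, 0, 0.003, 0, 0, 6.9, -0.005, 0.03, 0, 0.003, 0, 0, 6.9, -0.01, 0.028, 0, 0.003, 0, 0, 6.9, -0.01, 0.02, 0, 0.003, 0, 0, 6.9, 0, 0, 0, 0.003, 0, 0, 6.9, 0, 0, 0, 0.003]

```text
clock: 16.18
ee_pos: [0.6134, 0.1176, 0.1304]
orientation: [-179.8, -0.1, 140.0]
ft_force: [0.1, -0.3, -1.2]
opening: 0.0118
grasp_force: 38.1
```

Run:
```python
from h import *
delta([.4857,.176,.09],[180,0,105.4]); print(status.get_obs()["ft_force"])
```

```text
at [0.6134 0.1176 0.1304] [-1.7985e+02 -1.5000e-01  1.3999e+02] open 0.0118 grip 38.1
shift in current tool axes [ 0.1353 -0.0372  0.0409] in target axes [ 0.0902 -0.1076  0.0404] turn [-0.19 -0.1  34.59]
[ 0.11618509 -0.33256247 -1.24940007]
```

Call:
play_rows:
  steps: [0, 0, 6.92, 0, 0, 0, 0.003, 0, 0, 6.92, 0, 0, 0, 0.003, 0, 0, 6.92, 0, 0, 0, 0.003, 0, 0, 6.92, 0, 0, 0, 0.003, 0, 0, 6.92, 0.01, -0.012, 0, 0.003, 0, 0, 0, 0.025, -0.03, 0, 0.003, 0, 0, 0, 0.032, -0.038, 0, 0.003, 0, 0, 0, 0.023, -0.0276, 0, 0.003]

```text
clock: 16.85
ee_pos: [0.4893, 0.169, 0.1306]
orientation: [-179.7, -0.0, 105.6]
ft_force: [-1.6, 0.3, -0.1]
opening: 0.0117
grasp_force: 38.2
```

Run:
```python
from h import *
delta([.4857,.176,.045],[180,0,105.4]); print(status.get_obs()["ft_force"])
```

```text
at [0.4893 0.169  0.1306] [-1.7972e+02 -5.0000e-02  1.0557e+02] open 0.0117 grip 38.2
shift in current tool axes [ 0.0076 -0.0011  0.0856] in target axes [ 0.0077 -0.0016  0.0856] turn [-0.28 -0.05  0.17]
[-1.62999554  0.26249593 -0.10923451]
```

Call:
play_rows:
  steps: [0, 0, 0.17, 0.0065, -0.001, 0.02, 0.003, 0, 0, 0, 0, 0, 0.03, 0.003, 0, 0, 0, 0, 0, 0.025, 0.003, 0, 0, 0, 0, 0, 0.01, 0.003, 0, 0, 0, 0, 0, 0, 0.003, 0, 0, 0, 0, 0, 0, 0.003, 0, 0, 0, 0, 0, 0, 0.003, 0, 0, 0, 0, 0, 0, 0.003]

```text
clock: 17.52
ee_pos: [0.4918, 0.1751, 0.0495]
orientation: [179.8, 0.0, 105.4]
ft_force: [0.0, -0.1, -0.3]
opening: 0.0116
grasp_force: 38.2
```

Run:
```python
from h import *
delta([.4857,.176,.0195],[180,0,105.4]); o=status.get_obs();print(o["ft_force"],o["ft_torque"])
```

```text
at [0.4918 0.1751 0.0495] [1.7984e+02 1.0000e-02 1.0543e+02] open 0.0116 grip 38.2
shift in current tool axes [ 0.0025 -0.0057  0.03  ] in target axes [ 0.0025 -0.0057  0.03  ] turn [0.16 0.01 0.03]
[ 0.03754184 -0.1438582  -0.26226785] [0.01431457 0.01092041 0.02260583]
```

Call:
play_rows:
  steps: [0, 0, 0, 0.0025, -0.0057, 0.004, 0.003, 0, 0, 0, 0, 0, 0, 0.003, 0, 0, 0, 0, 0, 0, 0.003, 0, 0, 0, 0, 0, 0, 0.003, 0, 0, 0, 0, 0, 0, 0.003, 0, 0, 0, 0, 0, 0, 0.003, 0, 0, 0, 0, 0, 0, 0.003, 0, 0, 0, 0, 0, 0, 0.003]

```text
clock: 18.18
ee_pos: [0.4842, 0.1758, 0.0442]
orientation: [180.0, 0.0, 105.4]
ft_force: [0.0, 0.3, -1.8]
opening: 0.0117
grasp_force: 38.2
```

Run:
```python
from h import *
delta([.4857,.176,.0195],[180,0,105.4]); o=status.get_obs();print(o["ft_force"])
# foot of the punch seen in both views
for n in("top","scene"):
    im=optics.read_camera(n); cv2.imwrite(f"pics/pn_{n}.png",im)
    P=proj(n,[[.486,.176,.033],[.486,.176,.045]]); print(n,P.round(1).tolist())
    u,v=P[0].round().astype(int); g=cv2.cvtColor(im,cv2.COLOR_BGR2GRAY); print(g[v-9:v+10:1,u-10:u+11])
```

```text
at [0.4842 0.1758 0.0442] [1.7999e+02 1.0000e-02 1.0544e+02] open 0.0117 grip 38.2
shift in current tool axes [-0.0002  0.0015  0.0247] in target axes [-0.0002  0.0015  0.0247] turn [0.01 0.01 0.04]
[ 0.02114418  0.30556292 -1.81547584]
top [[321.0, 255.8], [320.9, 255.2]]
[[70 70 71 71 72 72 73 74 75 75 75 76 78 77 76 78 78 78 79 78 78]
 [70 71 71 71 72 73 73 74 75 75 76 76 76 77 77 78 78 79 78 79 79]
 [69 70 71 71 72 72 73 74 74 75 76 76 76 76 76 77 77 78 79 79 79]
 [70 70 71 71 72 72 73 74 75 75 75 75 76 76 77 76 77 77 78 79 79]
 [69 70 70 71 72 72 72 73 74 74 76 76 76 77 77 78 77 78 78 78 79]
 [69 69 70 71 71 72 72 73 74 74 75 75 76 76 77 78 78 77 78 78 79]
 [69 69 70 71 72 72 72 73 74 75 75 76 76 77 77 77 77 78 78 78 79]
 [69 70 70 71 71 72 72 74 74 75 75 75 75 76 76 77 77 78 77 78 79]
 [69 69 71 70 71 72 73 73 74 75 75 75 74 76 77 77 78 79 78 78 79]
 [68 69 70 71 72 72 73 73 74 74 74 75 75 76 76 77 78 78 77 79 79]
 [69 69 70 70 71 72 72 73 73 74 75 76 75 77 76 78 77 77 78 78 78]
 [68 69 70 71 71 72 72 73 74 75 75 75 76 76 76 77 77 78 78 79 78]
 [68 70 70 70 71 70 73 74 74 74 74
[... 1022 characters left out ...]
41 46 49 50 50 57 53 50 47 44 36 34 29]
 [19 26 27 26 23 25 24 32 36 41 50 52 51 49 51 52 46 44 29 26 25]
 [22 19 22 22 26 26 23 27 31 41 45 48 48 49 47 49 43 37 32 28 26]
 [23 22 14 20 21 22 22 27 22 27 35 38 41 45 40 38 29 31 31 29 35]
 [23 20 15 26 25 20 23 23 24 23 27 28 29 27 31 29 26 24 29 29 27]
 [20 26 21 28 22 20 24 27 20 21 20 23 21 23 25 22 22 26 25 26 27]
 [22 24 23 19 20 22 24 21 23 23 18 25 20 29 23 22 24 29 29 34 34]
 [22 23 27 23 19 25 24 28 23 26 23 25 23 26 25 25 26 29 29 27 31]
 [20 23 20 23 24 21 22 23 27 26 28 25 23 23 30 28 31 31 32 29 28]
 [23 20 22 23 22 25 22 24 20 22 22 27 25 25 26 26 30 28 26 30 29]
 [22 21 27 20 26 24 24 24 25 24 25 25 25 26 27 29 25 29 28 33 31]]
```

Run:
```python
from h import *
im=cv2.imread("pics/pn_scene.png"); hs=cv2.cvtColor(im,cv2.COLOR_BGR2HSV)
P=proj("scene",[[.5574,.1956,.034],[.5574,.1956,.024]]);print(P.round(1).tolist())
a=np.linspace(0,6.28,80)
q=proj("scene",np.c_[.5574+.0125*np.cos(a),.1956+.0125*np.sin(a),a*0+.034]);print("exp die top",q.min(0),q.max(0))
u,v=P[0].astype(int)
r=hs[v-14:v+18,u-16:u+20]; k=((r[...,1]>60)&(r[...,2]>45)&(abs(r[...,0].astype(int)-22)<10)).astype(np.uint8)
n,_,st,ce=cv2.connectedComponentsWithStats(k)
for i in range(1,n):
    if st[i,4]>8: print(st[i]+[u-16,v-14,0,0,0],ce[i]+[u-16,v-14])
for c in((.486,.176),(.4842,.1755),(.4842,.1725)):
    for zb in(.033,):
        l=proj("scene",np.vstack([np.c_[c[0]+.01*np.cos(a),c[1]+.01*np.sin(a),a*0+zb],np.c_[c[0]+.01*np.cos(a),c[1]+.01*np.sin(a),a*0+zb+.012]]))
        print(c,zb,l.min(0).round(1),l.max(0).round(1))
print("seen foot u 329.7..339.7 bottom 266")
```

```text
[[304.3, 245.9], [304.4, 249.8]]
exp die top [297.84516604 241.90940275] [310.66287548 249.91944532]
[300 242  12   9  78] [306.1025641  245.66666667]
(0.486, 0.176) 0.033 [326.5 255.2] [337.4 267.1]
(0.4842, 0.1755) 0.033 [327.2 255.6] [338.1 267.6]
(0.4842, 0.1725) 0.033 [328.6 255.1] [339.5 267. ]
seen foot u 329.7..339.7 bottom 266
```

Against the die already in its nest, the punch foot (scene u 334.7, bottom 266) is within 2 mm of its mark. I'll correct by 1.5 mm and insert.

Call:
play_rows:
  steps: [0, 0, 0, 0.0005, 0.0015, 0.004, 0.003, 0, 0, 0, 0, 0, 0.003, 0.003, 0, 0, 0, 0, 0, 0.002, 0.003, 0, 0, 0, 0, 0, 0.002, 0.003, 0, 0, 0, 0, 0, 0.002, 0.003, 0, 0, 0, 0, 0, 0.002, 0.003, 0, 0, 0, 0, 0, 0, 0.003, 0, 0, 0, 0, 0, 0, 0.003]

```text
clock: 18.95
ee_pos: [0.4863, 0.1797, 0.0328]
orientation: [179.8, -0.3, 105.5]
ft_force: [-9.3, 6.1, 29.0]
opening: 0.0112
grasp_force: 47.2
```

Run:
```python
from h import *
delta([.4857,.176,.0195],[180,0,105.4]); o=status.get_obs();print(o["ft_force"],o["ft_torque"])
```

```text
at [0.4863 0.1797 0.0328] [179.75  -0.32 105.53] open 0.0112 grip 47.2
shift in current tool axes [-0.0035 -0.0016  0.0133] in target axes [-0.0034 -0.0016  0.0133] turn [ 0.25 -0.32  0.13]
[-9.33257891  6.05820164 29.02712426] [ 0.95309394  2.06431784 -0.05162943]
```

The punch is on the chamfer, and the force pushes towards -x +y, which is where the nest centre is. I'll back off, shift 3 mm that way and look at the force again.

Call:
play_rows:
  steps: [0, 0, 0, 0, 0, -0.004, 0.003, 0, 0, 0, 0, 0, -0.004, 0.003, 0, 0, 0, 0.003, -0.001, 0, 0.003, 0, 0, 0, 0, 0, 0, 0.003, 0, 0, 0, 0, 0, 0.002, 0.003, 0, 0, 0, 0, 0, 0.002, 0.003, 0, 0, 0, 0, 0, 0.002, 0.003, 0, 0, 0, 0, 0, 0, 0.003]

```text
clock: 19.62
ee_pos: [0.4848, 0.1806, 0.033]
orientation: [179.8, -0.1, 105.5]
ft_force: [-4.6, 2.3, 18.7]
opening: 0.012
grasp_force: 45.0
```

Run:
```python
from h import *
delta([.4857,.176,.0195],[180,0,105.4]); o=status.get_obs();print(o["ft_force"],o["ft_torque"])
im=optics.read_camera("scene");g=cv2.cvtColor(im,cv2.COLOR_BGR2GRAY);print(g[252:274,322:345])
hs=cv2.cvtColor(im,cv2.COLOR_BGR2HSV)[232:262,288:324]; k=((hs[...,1]>60)&(hs[...,2]>45)&(abs(hs[...,0].astype(int)-22)<10)).astype(np.uint8)
n,_,st,ce=cv2.connectedComponentsWithStats(k); print([(st[i]+[288,232,0,0,0],ce[i]+[288,232]) for i in range(1,n) if st[i,4]>15])
```

```text
at [0.4848 0.1806 0.033 ] [ 1.7984e+02 -1.2000e-01  1.0546e+02] open 0.012 grip 45.0
shift in current tool axes [-0.0047 -0.0003  0.0135] in target axes [-0.0046 -0.0003  0.0135] turn [ 0.16 -0.12  0.06]
[-4.59480765  2.25564407 18.72468016] [ 0.24493808  1.14650945 -0.05248855]
[[51 50 30 21 20 20 24 36 55 65 58 44 24 27 27 23 30 29 26 28 28 29 30]
 [52 44 33 20 25 24 29 39 56 64 56 42 31 22 24 28 28 23 22 31 28 27 27]
 [54 47 30 21 23 22 31 46 52 63 59 44 27 21 26 24 25 28 26 27 31 26 29]
 [53 44 28 22 23 24 30 43 57 64 61 46 35 25 23 28 24 23 25 21 34 30 32]
 [54 50 32 24 23 25 25 43 52 63 55 44 31 27 27 27 27 28 28 28 27 28 29]
 [53 45 34 22 19 23 28 38 52 62 56 43 32 24 26 27 28 24 27 25 31 25 32]
 [48 46 35 19 24 26 29 38 60 61 57 43 27 25 21 26 27 27 27 27 24 30 27]
 [34 38 26 24 22 22 26 42 58 62 57 45 28 24 24 23 29 28 28 26 24 30 32]
 [27 30 26 27 24 30 31 43 58 61 59 40 28 27 25 27 27 22 28 28 28 26 30]
 [23 29 26 23 23 26 26 45 62 64 57 41 27 25 29 34 34 28 28 30 33 27 31]
 [21 27 29 26 28 25 38 48 58 65 58 48 34 33 49 58 52 33 29 26 30 29 32]
 [25 22 28 26 26 34 38 47 55 62 60 57 46 47 67 81 68 37 27 28 28 28 32]
 [21 21 25 21 22 33 42 48 56 65 63 54 54 53 66 76 64 37 26 28 27 31 26]
 [19 20 25 20 24 27 39 52 54 56 58 59 54 55 53 57 54 37 26 29 29 29 28]
 [23 21 21 24 26 22 39 50 52 50 55 54 57 58 53 53 45 33 31 30 30 29 32]
 [23 25 24 20 24 25 33 45 51 52 53 53 52 49 47 54 41 31 29 25 29 30 32]
 [19 19 22 19 26 23 33 41 46 47 49 51 54 53 50 53 43 29 32 29 28 29 28]
 [20 28 21 17 23 17 30 34 42 47 49 50 56 52 49 46 37 30 27 31 30 30 30]
 [19 19 23 20 18 25 27 34 41 43 49 48 52 46 45 37 31 31 29 31 32 33 31]
 [20 19 21 24 23 25 20 26 35 41 39 41 39 41 38 33 33 27 30 31 30 25 31]
 [18 22 22 24 22 20 25 21 25 27 28 29 33 27 27 29 28 27 28 30 28 30 26]
 [23 25 24 24 17 25 22 17 23 22 20 25 26 22 26 32 32 30 27 27 32 31 32]]
[(array([300, 242,  12,  10,  81]), array([306.17283951, 245.72839506]))]
```

Call:
play_rows:
  steps: [0, 0, 0, 0, 0, -0.004, 0.003, 0, 0, 0, 0.0018, -0.002, 0, 0.003, 0, 0, 0, 0, 0, 0, 0.003, 0, 0, 0, 0, 0, 0.002, 0.003, 0, 0, 0, 0, 0, 0.002, 0.003, 0, 0, 0, 0, 0, 0.002, 0.003, 0, 0, 0, 0, 0, 0, 0.003, 0, 0, 0, 0, 0, 0, 0.003]

```text
clock: 20.33
ee_pos: [0.4834, 0.1807, 0.0331]
orientation: [179.7, 0.1, 105.4]
ft_force: [-7.5, -2.3, 33.6]
opening: 0.0117
grasp_force: 51.5
```

Run:
```python
from h import *
delta([.4857,.176,.0195],[180,0,105.4]); o=status.get_obs();print(o["ft_force"],o["ft_torque"])
```

```text
at [0.4834 0.1807 0.0331] [1.7971e+02 7.0000e-02 1.0543e+02] open 0.0117 grip 51.5
shift in current tool axes [-0.0051  0.0009  0.0136] in target axes [-0.0051  0.0009  0.0136] turn [0.29 0.07 0.03]
[-7.47788116 -2.32912622 33.60824343] [-0.68578242  1.86855343 -0.05247844]
```

Run:
```python
from h import *
np.set_printoptions(linewidth=200)
im=optics.read_camera("scene");cv2.imwrite("pics/k1.png",im)
g=cv2.cvtColor(im,cv2.COLOR_BGR2GRAY);print(g[256:276,322:345])
s0=cv2.cvtColor(cv2.imread("pics/scene0.png"),cv2.COLOR_BGR2GRAY); t0=cv2.cvtColor(cv2.imread("pics/top0.png"),cv2.COLOR_BGR2GRAY)
f=lambda a:cv2.GaussianBlur(a.astype(np.float32),(3,3),0)
u,v=proj("scene",[[.486,.176,.024]])[0].round().astype(int);print("scene nest exp",u,v);print(f(s0)[v-10:v+11,u-14:u+15].astype(int))
u,v=proj("top",[[.486,.176,.024]])[0].round().astype(int);print("top nest exp",u,v);print(f(t0)[v-9:v+10,u-10:u+11].astype(int))
```

```text
[[48 47 35 26 23 23 22 32 51 59 61 47 33 21 28 28 23 26 29 25 26 28 30]
 [51 45 33 27 25 23 25 33 48 65 63 51 38 24 20 29 25 27 30 27 26 29 29]
 [47 47 36 26 22 22 27 30 47 61 63 51 33 24 21 25 24 20 28 33 28 29 27]
 [36 41 30 26 21 23 28 34 49 62 64 52 30 25 27 27 22 29 26 26 30 26 33]
 [26 31 27 24 24 22 23 33 48 61 59 52 28 26 27 28 25 24 29 29 31 28 26]
 [22 28 23 29 26 25 29 32 47 61 61 53 30 28 30 26 28 26 29 34 27 30 30]
 [28 29 25 24 22 27 30 35 52 62 61 50 35 25 33 40 36 32 28 33 30 29 30]
 [28 20 28 26 23 30 34 43 52 64 67 51 44 38 39 52 55 35 30 28 26 30 31]
 [18 26 31 28 27 27 37 48 51 59 63 61 57 45 43 65 61 37 27 29 27 25 30]
 [21 21 24 24 24 32 38 43 52 58 57 57 54 52 55 62 55 43 28 29 27 31 29]
 [21 23 21 23 19 27 40 50 54 53 54 56 52 50 54 56 52 37 28 29 29 33 27]
 [23 22 20 23 19 22 34 46 51 50 55 55 50 51 52 54 45 35 30 27 28 32 30]
 [24 19 22 20 23 27 30 45 49 52 52 49 53 53 55 49 47 35 30 26 27 31 28]
 [19 22 20 23 25 21 30 42 51 52 50 56 56 54 53 50 46 35 32 31 27 30 32]
 [21 24 24 17 23 22 30 39 43 47 49 49 52 51 47 47 37 36 26 29 31 29 30]
 [23 24 21 20 24 26 
[... 2830 characters left out ...]
26 26 26 24 21 17 14 15 20 24 26 27 28]
 [26 27 26 24 22 24 26 26 26 27 27 25 23 19 16 15 19 24 26 27 28]
 [27 27 26 24 23 24 26 27 27 27 27 26 24 20 16 16 19 24 26 27 27]
 [26 26 26 24 24 24 25 26 26 26 26 26 24 20 16 16 20 24 27 27 27]
 [26 26 26 25 24 24 25 26 26 26 26 25 23 19 16 18 22 25 27 27 27]
 [27 27 26 25 24 23 24 25 26 26 26 24 21 18 17 20 24 27 28 28 27]
 [27 27 27 26 25 24 24 24 24 24 24 23 20 19 20 23 26 27 28 28 27]
 [27 27 27 26 26 26 25 24 23 23 23 23 22 22 24 26 27 27 27 27 27]
 [27 27 27 27 27 27 26 26 24 24 24 24 24 25 26 27 27 27 27 27 27]
 [26 26 26 27 27 27 27 27 26 25 25 26 26 26 27 27 27 27 28 28 27]
 [26 26 26 27 26 26 27 27 27 26 26 27 27 27 27 27 27 27 28 27 27]]
```

Comparing pixels in the same scene view, the nest mouth is centred at (331.4,266.8) and the foot bottom at (333.6,268.5). So the punch needs about +5 mm in x and +1 mm in y. I'll lift, shift and retry.

Call:
play_rows:
  steps: [0, 0, 0, 0, 0, -0.004, 0.003, 0, 0, 0, 0, 0, -0.003, 0.003, 0, 0, 0, -0.0004, 0.005, 0, 0.003, 0, 0, 0, 0, 0, 0, 0.003, 0, 0, 0, 0, 0, 0.002, 0.003, 0, 0, 0, 0, 0, 0.002, 0.003, 0, 0, 0, 0, 0, 0.002, 0.003, 0, 0, 0, 0, 0, 0, 0.003]

```text
clock: 21.05
ee_pos: [0.4853, 0.1812, 0.0291]
orientation: [-179.9, 0.0, 105.4]
ft_force: [0.1, -0.1, -1.4]
opening: 0.0122
grasp_force: 38.2
```

```bash
cat >> h.py <<'E'
def foot(tag):
    im=optics.read_camera("scene");cv2.imwrite(f"pics/{tag}.png",im)
    g=cv2.cvtColor(im,cv2.COLOR_BGR2GRAY);print(g[252:276,320:345])
def ftp():
    o=status.get_obs();print("F",o["ft_force"].round(1),"M",o["ft_torque"].round(2))
np.set_printoptions(linewidth=200)
E
python3 - <<'E'
from h import *
delta([.4857,.176,.0195],[180,0,105.4]); ftp(); foot("k2")
E
```

```text
at [0.4853 0.1812 0.0291] [-179.89    0.    105.44] open 0.0122 grip 38.2
shift in current tool axes [-0.0051 -0.001   0.0096] in target axes [-0.0051 -0.001   0.0096] turn [-0.11  0.    0.04]
F [ 0.1 -0.1 -1.4] M [-0.01  0.01  0.05]
[[29 42 53 42 26 25 19 21 34 47 56 46 42 25 25 28 24 27 24 28 27 24 31 31 31]
 [28 46 56 42 27 20 22 22 33 47 60 60 49 32 32 21 28 23 29 24 25 28 27 27 25]
 [30 45 52 43 25 19 22 20 29 48 62 62 49 34 25 22 27 26 23 30 25 29 27 27 29]
 [31 44 51 43 29 20 16 21 37 49 62 61 53 33 25 23 29 24 24 27 29 25 25 27 28]
 [28 43 50 41 32 22 25 23 35 52 62 61 53 32 31 27 29 27 27 29 28 28 30 29 33]
 [32 43 53 44 30 22 21 27 33 49 61 62 53 33 27 23 22 27 26 29 27 27 34 30 29]
 [34 46 53 44 29 25 23 22 35 47 66 60 54 33 27 24 24 29 27 25 27 29 28 29 30]
 [29 47 50 40 24 25 27 24 33 46 60 60 52 29 24 25 26 28 29 26 24 30 29 29 24]
 [25 41 45 38 26 21 23 28 28 50 61 64 48 28 27 25 28 27 29 26 26 27 30 29 27]
 [29 30 34 34 27 21 23 27 38 42 62 63 48 32 23 25 26 21 28 22 30 26 29 32 34]
 [25 22 22 20 19 26 28 29 30 47 63 62 51 28 22 26 33 27 26 26 27 26 33 32 28]
 [26 22 
[... 306 characters left out ...]
25 19 12 22 26 22 31 43 49 49 51 55 52 57 55 58 55 50 34 32 31 29 31 31 29]
 [17 21 20 20 22 21 28 34 47 51 52 55 50 53 56 52 46 43 27 26 29 27 30 26 31]
 [17 19 23 22 19 27 26 36 44 46 50 53 54 52 51 50 43 37 31 30 32 32 31 33 27]
 [13 24 22 23 24 24 30 34 41 45 52 48 53 54 53 50 45 36 31 24 31 28 32 25 34]
 [19 20 21 23 24 26 24 30 36 40 45 44 47 42 43 36 33 32 26 29 29 32 30 32 26]
 [24 20 25 22 19 19 20 25 27 34 35 37 37 36 32 31 24 29 29 30 25 30 34 26 31]
 [20 21 26 19 23 23 21 24 22 22 23 28 28 26 27 29 28 30 27 32 28 29 30 31 31]
 [19 20 24 24 20 22 24 23 24 21 24 25 26 24 24 28 30 30 32 31 32 35 29 28 32]
 [23 19 21 21 18 22 24 25 19 25 21 27 22 28 32 31 27 32 27 27 32 29 31 31 35]]
```

No contact now, 4 mm lower than the block, so it's going in. I'll continue down.

Call:
play_rows:
  steps: [0, 0, 0, 0, 0.0003, 0.0015, 0.003, 0, 0, 0, 0, 0, 0.0015, 0.003, 0, 0, 0, 0, 0, 0.0015, 0.003, 0, 0, 0, 0, 0, 0.0015, 0.003, 0, 0, 0, 0, 0, 0.0015, 0.003, 0, 0, 0, 0, 0, 0, 0.003, 0, 0, 0, 0, 0, 0, 0.003, 0, 0, 0, 0, 0, 0, 0.003]

```text
clock: 21.77
ee_pos: [0.4865, 0.1815, 0.0227]
orientation: [180.0, 0.0, 105.4]
ft_force: [0.0, 0.7, -1.3]
opening: 0.0115
grasp_force: 38.2
```

Run:
```python
from h import *
delta([.4857,.176,.0195],[180,0,105.4]); ftp(); foot("k3")
```

```text
at [0.4865 0.1815 0.0227] [1.8000e+02 1.0000e-02 1.0544e+02] open 0.0115 grip 38.2
shift in current tool axes [-0.0051 -0.0022  0.0032] in target axes [-0.0051 -0.0022  0.0032] turn [0.   0.01 0.04]
F [ 0.   0.7 -1.3] M [ 0.03 -0.06 -0.05]
[[41 53 46 35 26 23 22 19 30 28 25 25 27 22 27 27 26 31 29 26 24 24 29 23 28]
 [39 50 53 32 23 24 24 24 30 39 35 27 29 26 20 23 28 22 26 26 23 24 29 26 28]
 [38 53 48 32 24 23 18 23 36 53 50 40 33 25 26 27 27 24 27 26 27 27 28 32 28]
 [38 50 47 31 25 25 22 25 38 54 62 57 41 24 22 22 29 30 28 31 27 25 23 25 29]
 [42 51 51 30 21 24 20 24 39 56 59 58 43 28 23 26 27 26 24 28 27 20 31 28 31]
 [40 51 47 33 24 24 21 31 39 59 63 57 45 31 28 25 26 25 29 29 28 30 33 32 29]
 [40 50 49 29 18 24 22 28 43 63 65 56 42 32 25 24 25 26 24 25 30 28 29 28 29]
 [40 52 49 26 20 25 25 27 44 57 62 54 46 29 22 26 26 27 26 23 30 27 30 31 32]
 [36 54 45 34 22 27 18 28 41 61 63 61 42 28 25 29 27 27 26 28 28 28 29 29 27]
 [44 53 53 34 21 21 24 25 41 58 61 56 40 28 24 25 30 30 26 27 25 32 32 32 27]
 [33 46 43 29 23 26 25 29 41 56 61 57 38 26 28 25 28 26 30 25 27 28 29 29 27]
 [
[... 312 characters left out ...]
21 18 23 20 19 24 31 43 53 59 57 62 55 49 48 65 69 43 30 27 30 31 29 30 33]
 [24 22 20 23 25 25 37 49 54 54 59 60 57 56 54 67 68 45 27 28 31 29 26 31 32]
 [19 22 23 22 20 29 35 49 53 55 56 60 60 58 52 58 56 39 30 26 31 29 27 29 26]
 [23 20 25 23 24 26 32 40 47 51 53 55 53 55 51 51 44 34 28 32 30 28 30 30 29]
 [22 20 18 20 22 20 19 31 40 44 45 49 46 43 42 37 33 29 25 27 28 31 34 34 32]
 [21 18 21 25 24 22 22 24 27 35 37 39 34 37 29 27 30 30 30 29 31 27 29 27 31]
 [23 23 23 21 21 20 20 21 23 22 25 26 25 24 29 25 24 29 29 29 27 28 32 28 33]
 [21 19 23 19 24 26 22 23 27 22 27 24 21 23 29 27 29 30 28 29 36 27 30 30 37]
 [22 23 25 21 22 26 20 21 17 25 23 22 27 23 21 29 29 29 30 31 28 33 31 27 36]]
```

Call:
play_rows:
  steps: [0, 0, 0, 0, 0, 0.0015, 0.003, 0, 0, 0, 0, 0, 0.0015, 0.003, 0, 0, 0, 0, 0, 0.001, 0.003, 0, 0, 0, 0, 0, 0.001, 0.003, 0, 0, 0, 0, 0, 0.001, 0.003, 0, 0, 0, 0, 0, 0, 0.003, 0, 0, 0, 0, 0, 0, 0.003, 0, 0, 0, 0, 0, 0, 0.003]

```text
clock: 22.48
ee_pos: [0.4872, 0.1815, 0.0191]
orientation: [179.9, 0.0, 105.4]
ft_force: [-5.5, -1.8, 19.8]
opening: 0.0118
grasp_force: 42.3
```

Run:
```python
from h import *
delta([.4857,.176,.0175],[180,0,105.4]); ftp()
```

```text
at [0.4872 0.1815 0.0191] [1.7988e+02 5.0000e-02 1.0544e+02] open 0.0118 grip 42.3
shift in current tool axes [-0.0049 -0.0029  0.0016] in target axes [-0.0049 -0.0029  0.0016] turn [0.12 0.05 0.04]
F [-5.5 -1.8 19.8] M [-0.43  1.22  0.  ]
```

It bottomed about 14 mm below the insert-top contact, close to the nest floor. I'll release, rise and check both parts.

Call:
play_rows:
  steps: [0, 0, 0, 0, 0, -0.001, 0.02, 0, 0, 0, 0, 0, 0, 0.03, 0, 0, 0, 0, 0, 0, 0.03, 0, 0, 0, 0, 0, -0.01, 0.03, 0, 0, 0, 0, 0, -0.02, 0.03, 0, 0, 0, 0, 0, -0.04, 0.03, 0, 0, 0, 0, 0, -0.04, 0.03, 0, 0, 0, 0, 0, -0.03, 0.03]

```text
clock: 23.15
ee_pos: [0.4869, 0.1817, 0.1609]
orientation: [179.9, 0.0, 105.4]
ft_force: [1.3, 0.4, -0.0]
opening: 0.0299
grasp_force: 0.0
```

Run:
```python
from h import *
delta([.5058,.2436,.16],[180,0,195.4]); ftp()
c=np.array([.506,.2437]); 
P=proj("scene",[[.486,.176,.042],[.486,.176,.024]]); print("punch exp top, mouth",P.round(1).tolist())
im=optics.read_camera("scene"); cv2.imwrite("pics/k4.png",im); g=cv2.cvtColor(im,cv2.COLOR_BGR2GRAY); print(g[250:276,320:345])
```

```text
at [0.4869 0.1817 0.1609] [1.7989e+02 1.0000e-02 1.0545e+02] open 0.0299 grip 0.0
shift in current tool axes [0.0546 0.0347 0.001 ] in target axes [-0.0347  0.0547  0.0009] turn [ 8.000e-02  9.000e-02 -8.995e+01]
F [ 1.3  0.4 -0. ] M [-0.01 -0.03  0.01]
punch exp top, mouth [[331.9, 259.9], [331.9, 267.2]]
[[28 27 28 28 27 29 29 28 28 30 29 33 30 31 27 27 34 32 35 33 29 30 30 37 36]
 [34 30 29 32 27 26 31 30 29 27 31 35 26 29 30 27 28 28 32 34 29 29 29 31 29]
 [30 27 29 25 26 27 28 28 29 30 28 30 26 33 32 34 32 28 29 31 29 28 33 27 35]
 [26 30 26 29 30 31 28 28 28 32 28 30 31 26 31 33 30 30 31 35 33 32 31 33 34]
 [31 30 29 33 30 33 29 30 26 29 27 29 29 28 32 28 32 31 28 32 29 33 30 36 28]
 [28 29 23 25 27 32 29 31 29 28 24 31 29 32 35 31 30 33 30 30 30 33 32 30 30]
 [28 27 30 30 31 28 27 27 28 31 28 26 27 31 28 28 30 35 32 31 28 31 28 31 34]
 [29 26 30 29 31 31 28 29 28 29 36 40 38 36 34 34 28 28 32 28 31 32 29 30 31]
 [26 29 26 25 29 25 29 32 29 44 56 65 69 63 49 35 33 29 33 29 28 34 32 32 32]
 [28 27 27 28 34 27 25 27 41 63 80 91 94 91 68 47 30 29 30 28 31 30 32 34 32]
 [25 31 27 3
[... 536 characters left out ...]
28 27 28 25 32 30 33 45 45 49 49 53 52 52 60 68 57 41 29 28 33 32 31 30 29]
 [27 29 28 27 27 30 32 48 46 47 50 55 52 57 67 81 72 48 32 32 31 31 32 34 32]
 [25 27 34 26 29 33 39 44 48 54 53 56 57 67 79 86 77 53 31 33 29 30 33 32 32]
 [30 26 30 29 32 27 34 40 51 53 60 67 75 83 91 84 71 43 35 29 31 30 31 32 31]
 [24 29 29 32 22 29 31 37 44 55 67 81 87 86 82 70 53 32 30 32 28 32 32 32 33]
 [29 29 27 28 31 28 26 28 35 40 46 61 67 64 52 46 36 29 32 31 36 34 31 31 34]
 [28 26 25 27 29 29 27 27 30 33 36 35 36 37 32 30 30 33 35 34 31 31 30 33 37]
 [26 25 30 25 27 25 31 27 28 29 31 26 28 31 30 29 29 28 32 30 28 33 33 29 30]
 [28 30 28 26 26 28 26 32 27 32 31 32 28 31 32 33 29 32 32 29 32 30 33 35 39]]
```

The punch top is seen at (331.8,259.8) against (331.9,259.9) expected, so it is upright and fully down. I'll turn to the handle and check the die as well.

Call:
play_rows:
  steps: [0, 0, -6.92, 0, 0, 0, 0.05, 0, 0, -6.92, 0, 0, 0, 0.05, 0, 0, -6.92, 0, 0, 0, 0.05, 0, 0, -6.92, 0, 0, 0, 0.05, 0, 0, -6.92, 0, 0, 0, 0.05, 0, 0, -6.92, 0, 0, 0, 0.05, 0, 0, -6.92, 0, 0, 0, 0.05, 0, 0, -6.92, 0, 0, 0, 0.05]

```text
clock: 23.87
ee_pos: [0.4863, 0.1815, 0.1577]
orientation: [-180.0, -0.0, 161.1]
ft_force: [-0.2, 0.3, -0.3]
opening: 0.0499
grasp_force: 0.0
```

Call:
play_rows:
  steps: [0, 0, -6.92, 0, 0, 0, 0.05, 0, 0, -6.92, 0, 0, 0, 0.05, 0, 0, -6.92, 0, 0, 0, 0.05, 0, 0, -6.92, 0, 0, 0, 0.05, 0, 0, -6.92, 0, 0, 0, 0.05, 0, 0, 0, -0.015, 0.025, 0, 0.05, 0, 0, 0, -0.015, 0.025, 0, 0.05, 0, 0, 0, -0.0047, 0.0047, 0, 0.05]

```text
clock: 24.53
ee_pos: [0.5061, 0.2466, 0.1577]
orientation: [179.9, 0.1, -164.5]
ft_force: [0.4, -0.7, -0.4]
opening: 0.0501
grasp_force: 0.0
```

Run:
```python
from h import *
delta([.5058,.2436,.11],[180,0,195.4]); ftp()
for n in("scene","top"):
    im=optics.read_camera(n); cv2.imwrite(f"pics/k5{n}.png",im); u,v=proj(n,[[.5574,.1956,.034]])[0].round().astype(int)
    r=cv2.cvtColor(im,cv2.COLOR_BGR2HSV)[v-14:v+15,u-15:u+16]; k=((r[...,1]>60)&(r[...,2]>45)&(abs(r[...,0].astype(int)-22)<10)).astype(np.uint8)
    m,_,st,ce=cv2.connectedComponentsWithStats(k); print(n,(u,v),[((st[i]+[u-15,v-14,0,0,0]).tolist(),(ce[i]+[u-15,v-14]).round(1)) for i in range(1,m) if st[i,4]>15])
    a=np.linspace(0,6.28,80)
    for z in(.034,.042):
        for c in((.5574,.1956),(.556,.1945)): q=proj(n,np.c_[c[0]+.0125*np.cos(a),c[1]+.0125*np.sin(a),a*0+z]);print(z,c,q.min(0).round(1),q.max(0).round(1))
# handle: dark bar in the scene view, expected ends
print(proj("scene",[[.5058+.055*.964,.2436+.055*.2656,.096],[.5058-.055*.964,.2436-.055*.2656,.096]]).round(1).tolist(),"seen ~(272.5,231.5) (316,256)")
```

```text
at [0.5061 0.2466 0.1577] [ 1.7990e+02  8.0000e-02 -1.6446e+02] open 0.0501 grip 0.0
shift in current tool axes [ 0.0012 -0.0028  0.0477] in target axes [ 0.0011 -0.0028  0.0477] turn [0.1  0.08 0.14]
F [ 0.4 -0.7 -0.4] M [ 0.02 -0.03 -0.05]
scene (np.int64(304), np.int64(246)) [([300, 242, 12, 9, 73], array([306.5, 245.4]))]
0.034 (0.5574, 0.1956) [297.8 241.9] [310.7 249.9]
0.034 (0.556, 0.1945) [298.7 242.1] [311.5 250.1]
0.042 (0.5574, 0.1956) [297.7 238.7] [310.6 246.7]
0.042 (0.556, 0.1945) [298.5 238.9] [311.4 246.9]
top (np.int64(311), np.int64(220)) []
0.034 (0.5574, 0.1956) [304.4 214.3] [316.9 226.6]
0.034 (0.556, 0.1945) [304.9 215. ] [317.4 227.3]
0.042 (0.5574, 0.1956) [304.2 213.5] [316.8 225.9]
0.042 (0.556, 0.1945) [304.8 214.2] [317.4 226.5]
[[272.7, 229.8], [315.6, 256.8]] seen ~(272.5,231.5) (316,256)
```

The die's top edge (v 242–251) matches the seated height of 0.034 rather than 0.042. Now I'll descend onto the handle and grip it.

Call:
play_rows:
  steps: [0, 0, 0.14, 0.0011, -0.0028, 0.03, 0.05, 0, 0, 0, 0, 0, 0.03, 0.05, 0, 0, 0, 0, 0, 0.02, 0.05, 0, 0, 0, 0, 0, 0.01, 0.05, 0, 0, 0, 0, 0, 0.01, 0.05, 0, 0, 0, 0, 0, 0, 0.05, 0, 0, 0, 0, 0, 0, 0.05, 0, 0, 0, 0, 0, 0, 0.05]
  force: 50

```text
clock: 25.3
ee_pos: [0.5062, 0.2407, 0.059]
orientation: [-180.0, 0.1, -164.7]
ft_force: [0.6, -0.3, 2.0]
opening: 0.0504
grasp_force: 0.0
```

Run:
```python
from h import *
delta([.5058,.2436,.057],[180,0,195.4]); ftp()
```

```text
at [0.5062 0.2407 0.059 ] [-1.8000e+02  1.3000e-01 -1.6475e+02] open 0.0504 grip 0.0
shift in current tool axes [-0.0004  0.0029  0.002 ] in target axes [-0.0004  0.0029  0.002 ] turn [-0.    0.13 -0.15]
F [ 0.6 -0.3  2. ] M [ 0.02 -0.    0.02]
```

Call:
play_rows:
  steps: [0, 0, 0, 0, 0.0015, 0, 0.03, 0, 0, 0, 0, 0, 0, 0.02, 0, 0, 0, 0, 0, 0, 0.008, 0, 0, 0, 0, 0, 0, 0.004, 0, 0, 0, 0, 0, 0, 0.004, 0, 0, 0, 0, 0, 0, 0.004, 0, 0, 0, 0, 0, 0, 0.004, 0, 0, 0, 0, 0, 0, 0.004]

```text
clock: 25.97
ee_pos: [0.5053, 0.2433, 0.0588]
orientation: [179.9, 0.1, -164.7]
ft_force: [-2.0, 3.7, 6.1]
opening: 0.013
grasp_force: 50.2
```

Call:
play_rows:
  steps: [0, 0, 0, 0, 0, 0, 0.004, 0, 0, 0, 0, 0, 0, 0.004, 0, 0, 0, 0, 0, 0, 0.004, 0, 0, 0, 0, 0, -0.002, 0.004, 0, 0, 0, 0, 0, -0.003, 0.004, 0, 0, 0, 0, 0, -0.005, 0.004, 0, 0, 0, 0, 0, -0.005, 0.004, 0, 0, 0, 0, 0, 0, 0.004]
  force: 120

```text
clock: 26.63
ee_pos: [0.505, 0.2418, 0.0733]
orientation: [-180.0, 0.0, -164.7]
ft_force: [0.6, 0.3, -5.8]
opening: 0.0117
grasp_force: 117.2
```

Run:
```python
from h import *
delta([.5058,.2436,.2],[180,0,195.4]); ftp(); o=status.get_obs(); print(o["joint_positions"].round(1))
```

```text
at [0.505  0.2418 0.0733] [-1.7998e+02  3.0000e-02 -1.6475e+02] open 0.0117 grip 117.2
shift in current tool axes [-0.0013  0.0014 -0.1267] in target axes [-0.0013  0.0015 -0.1267] turn [-0.02  0.03 -0.15]
F [ 0.6  0.3 -5.8] M [0.2  0.04 0.04]
[ 19.1  24.8 -13.1  52.1  -0.    3.9]
```

Call:
play_rows:
  steps: [0, 0, 0, 0, 0, -0.008, 0.004, 0, 0, 0, 0, 0, -0.016, 0.004, 0, 0, 0, 0, 0, -0.024, 0.004, 0, 0, 0, 0, 0, -0.026, 0.004, 0, 0, 0, 0, 0, -0.026, 0.004, 0, 0, 0, 0, 0, -0.02, 0.004, 0, 0, 0, 0, 0, -0.012, 0.004, 0, 0, 0, 0, 0, -0.005, 0.004]

```text
clock: 27.3
ee_pos: [0.5059, 0.2423, 0.2127]
orientation: [180.0, 0.3, -164.7]
ft_force: [-0.0, 0.6, -5.5]
opening: 0.012
grasp_force: 117.5
```

Call:
play_rows:
  steps: [0.5, -0.5, 0, 0, 0, 0, 0.004, 1, -1, 0, 0, 0, 0, 0.004, 1.5, -1.5, 0, 0, 0, 0, 0.004, 1.5, -1.5, 0, 0, 0, 0, 0.004, 1.5, -1.5, 0, 0, 0, 0, 0.004, 1.5, -1.5, 0, 0, 0, 0, 0.004, 1.5, -1.5, 0, 0, 0, 0, 0.004, 1, -1, 0, 0, 0, 0, 0.004]

```text
clock: 27.97
ee_pos: [0.5025, 0.2418, 0.2076]
orientation: [-169.8, 9.8, -163.8]
ft_force: [-0.6, 0.1, -5.9]
opening: 0.0119
grasp_force: 117.5
```

Run:
```python
from h import *
delta([.5058,.2436,.2],[180,0,195.4]); ftp(); o=status.get_obs(); print(o["joint_positions"].round(1))
R=Ro.from_euler("xyz",o["orientation"],degrees=True).as_matrix(); print("tote -x, +y, up z comps",R[2,0],R[2,1],-R[2,2])
```

```text
at [0.5025 0.2418 0.2076] [-169.82    9.82 -163.79] open 0.0119 grip 117.5
shift in current tool axes [-0.0023  0.0022  0.0079] in target axes [-0.0037  0.0008  0.0076] turn [-10.08   9.87  -0.07]
F [-0.6  0.1 -5.9] M [ 0.51  0.61 -0.  ]
[ 25.9  13.2 -10.4  58.4 -11.7   9.8]
tote -x, +y, up z comps -0.1706257042198445 -0.17413604682353634 0.9698265341060499
```

Both the -x and +y directions are going down, as intended (14° so far). I'll carry on to about 32°.

Call:
play_rows:
  steps: [1, -1, 0, 0, 0, 0, 0.004, 1.8, -1.8, 0, 0, 0, 0, 0.004, 2, -2, 0, 0, 0, 0, 0.004, 2, -2, 0, 0, 0, 0, 0.004, 2, -2, 0, 0, 0, 0, 0.004, 2, -2, 0, 0, 0, 0, 0.004, 1.2, -1.2, 0, 0, 0, 0, 0.004, 0.6, -0.6, 0, 0, 0, 0, 0.004]

```text
clock: 28.63
ee_pos: [0.5028, 0.242, 0.2079]
orientation: [-156.2, 21.9, -160.0]
ft_force: [-0.1, 0.4, -5.1]
opening: 0.0121
grasp_force: 117.6
```

Call:
play_rows:
  steps: [0, 0, 0, 0, 0, 0, 0.004, 0, 0, 0, 0, 0, 0, 0.004, 0, 0, 0, 0, 0, 0, 0.004, 0, 0, 0, 0, 0, 0, 0.004, 0, 0, 0, 0, 0, 0, 0.004, 0, 0, 0, 0, 0, 0, 0.004, 0, 0, 0, 0, 0, 0, 0.004, 0, 0, 0, 0, 0, 0, 0.004]

```text
clock: 29.3
ee_pos: [0.5048, 0.2419, 0.2097]
orientation: [-156.2, 22.0, -160.1]
ft_force: [-0.4, -0.1, -5.8]
opening: 0.0117
grasp_force: 117.7
```

```bash
cat > chk.py <<'E'
from h import *
ftp(); o=status.get_obs(); print(o["clock"],o["ee_pos"],o["joint_positions"].round(1),o["grasp_force"])
R=Ro.from_euler("xyz",o["orientation"],degrees=True).as_matrix(); Rt=np.c_[-R[:,0],R[:,1],-R[:,2]]
print("tilt",np.degrees(np.arccos(Rt[2,2])))
# tote origin: TCP height in the tote frame was .0590 at the grasp
org=o["ee_pos"]-Rt@[0,0,.059+.0]
W=lambda p:org+Rt@np.array(p)
print("spout",W([-.062,.097,.004]))
s=optics.read_camera("scene");t=optics.read_camera("top")
for n,im in(("scene",s),("top",t)):
    hs=cv2.cvtColor(im,cv2.COLOR_BGR2HSV); k=((abs(hs[...,0].astype(int)-19)<9)&(hs[...,1]>110)&(hs[...,2]>60)).astype(np.uint8)
    pts=proj(n,[W([-.062,.097,.004]),W([.037,-.06,.034]),W([-.037,-.06,.042]),W([-.081,.002,.04]),W([.081,.002,.04]),W([.081,.116,.04])]); print(n,"spout die punch bay corners",pts.round(0).tolist())
    x0,y0=np.maximum(pts.min(0).astype(int)-50,0);x1,y1=pts.max(0).astype(int)+50
    m,_,st,ce=cv2.connectedComponentsWithStats(k[y0:y1,x0:x1])
    m_,d=optics.camera_model(n),None; nrm=Rt[:,2]
    for i in range(1,m):
        if st[i,4]>15:
            oo,d=ray(n,[ce[i]+[x0,y0]]); P=oo+d[0]*(((W([0,0,.008])-oo)@nrm)/(d[0]@nrm)); q=Rt.T@(P-org)
            print(n,(st[i]+[x0,y0,0,0,0]).tolist(),"tote frame mm",(q*1000).round(0),"to spout",round(np.hypot(q[0]+.062,q[1]-.097)*1000))
E
python3 chk.py
```

```text
F [-0.4 -0.1 -5.8] M [0.78 1.07 0.01]
29.3 [0.50480418 0.24189807 0.20969015] [ 35.    8.9 -22.   44.1 -28.6  15.9] 117.65759468078613
tilt 31.9609953810819
spout [0.45955307 0.29627915 0.10351559]
scene spout die punch bay corners [[278.0, 265.0], [303.0, 157.0], [334.0, 182.0], [327.0, 225.0], [258.0, 163.0], [206.0, 207.0]]
scene [249, 243, 46, 17, 248] tote frame mm [-37.  94.   8.] to spout 26
top spout die punch bay corners [[255.0, 267.0], [309.0, 197.0], [324.0, 241.0], [299.0, 273.0], [264.0, 182.0], [206.0, 201.0]]
top [269, 266, 4, 8, 20] tote frame mm [-72.  66.   8.] to spout 32
```

```bash
cat > chk2.py <<'E'
import contextlib,io
with contextlib.redirect_stdout(io.StringIO()):
    from chk import *
hs=cv2.cvtColor(s,cv2.COLOR_BGR2HSV)
k=((abs(hs[...,0].astype(int)-19)<9)&(hs[...,1]>90)&(hs[...,2]>45)); k[:225]=0;k[285:]=0;k[:,:195]=0;k[:,345:]=0
v,u=np.where(k); pts=np.c_[u,v].astype(np.float32)
_,lab,cen=cv2.kmeans(pts,4,None,(3,50,.1),10,2)
for i,c in enumerate(cen):
    oo,d=ray("scene",[c]); P=oo+d[0]*(((W([0,0,.007])-oo)@Rt[:,2])/(d[0]@Rt[:,2])); q=Rt.T@(P-org)
    print(c.round(1),(lab==i).sum(),(q*1000).round(0),round(np.hypot(q[0]+.062,q[1]-.097)*1000))
print("extent",u.min(),u.max(),v.min(),v.max(),"die/punch px",proj("scene",[W([.037,-.06,.034]),W([-.037,-.06,.042])]).round(0).tolist())
for b in((285,325,135,180),):
    r=hs[b[2]:b[3],b[0]:b[1]];kk=((abs(r[...,0].astype(int)-22)<10)&(r[...,1]>60)&(r[...,2]>45)).astype(np.uint8);m,_,st,ce=cv2.connectedComponentsWithStats(kk);print("die",[(ce[i]+[b[0],b[2]]).round(1).tolist()+[int(st[i,4])] for i in range(1,m) if st[i,4]>10])
g=cv2.cvtColor(s,cv2.COLOR_BGR2GRAY);print(g[174:196:2,322:348:2])
E
python3 chk2.py
```

```text
[271.4 255.7] 76 [-45.  94.   7.] 18
[259.7 252. ] 79 [-26. 103.   7.] 36
[285.7 254.8] 82 [-60.  77.   7.] 20
[253.5 246.1] 65 [-11. 103.   7.] 51
extent 248 295 242 260 die/punch px [[303.0, 158.0], [334.0, 183.0]]
die [[306.6, 164.0, 17]]
[[21 25 27 22 20 24 25 26 23 24 31 25 29]
 [21 24 26 26 25 25 24 29 27 30 25 28 32]
 [24 21 25 24 26 26 25 30 24 28 24 28 33]
 [24 23 24 27 24 24 24 23 25 28 25 27 25]
 [20 25 26 25 27 65 75 52 21 27 30 29 30]
 [26 26 21 24 54 89 90 83 34 22 24 22 28]
 [22 24 24 43 67 82 87 82 72 24 28 30 28]
 [24 25 28 54 51 43 53 47 83 34 27 27 29]
 [24 28 28 53 51 34 40 50 73 33 26 31 29]
 [25 28 22 34 51 48 50 62 52 30 25 31 32]
 [23 25 27 19 22 32 33 35 26 31 28 30 30]]
```

All four grommets are in the spout corner, the farthest about 51 mm away. I'll lean a bit more towards -x for margin.

Call:
play_rows:
  steps: [0, -0.8, 0, 0, 0, 0, 0.004, 0, -1.5, 0, 0, 0, 0, 0.004, 0, -1.8, 0, 0, 0, 0, 0.004, 0, -1.8, 0, 0, 0, 0, 0.004, 0, -1.5, 0, 0, 0, 0, 0.004, 0, -0.8, 0, 0, 0, 0, 0.004, 0, 0, 0, 0, 0, 0, 0.004, 0, 0, 0, 0, 0, 0, 0.004]

```text
clock: 30.17
ee_pos: [0.5042, 0.2417, 0.2095]
orientation: [-154.5, 29.4, -156.3]
ft_force: [0.4, 0.3, -5.1]
opening: 0.0119
grasp_force: 117.7
```

Call:
play_rows:
  steps: [0, 0, 0, 0, 0, 0, 0.004, 0, 0, 0, 0, 0, 0, 0.004, 0, 0, 0, 0, 0, 0, 0.004, 0, 0, 0, 0, 0, 0, 0.004, 0, 0, 0, 0, 0, 0, 0.004, 0, 0, 0, 0, 0, 0, 0.004, 0, 0, 0, 0, 0, 0, 0.004, 0, 0, 0, 0, 0, 0, 0.004]

```text
clock: 30.83
ee_pos: [0.5047, 0.2419, 0.2096]
orientation: [-154.5, 29.4, -156.3]
ft_force: [0.6, 0.3, -5.7]
opening: 0.0121
grasp_force: 117.7
```

```bash
python3 chk.py; python3 chk2.py
```

```text
F [ 0.6  0.3 -5.7] M [0.67 1.32 0.06]
30.8333 [0.50469218 0.24194869 0.20962583] [ 36.2   3.7 -32.3  30.6 -31.   12.7] 117.69408702850342
tilt 38.154553702357234
spout [0.47061836 0.29681096 0.09959354]
scene spout die punch bay corners [[275.0, 263.0], [301.0, 155.0], [333.0, 183.0], [325.0, 226.0], [256.0, 159.0], [204.0, 203.0]]
scene [246, 240, 48, 20, 313] tote frame mm [-40.  93.   8.] to spout 22
top spout die punch bay corners [[255.0, 261.0], [308.0, 196.0], [324.0, 239.0], [300.0, 269.0], [261.0, 183.0], [202.0, 202.0]]
top [235, 236, 13, 16, 112] tote frame mm [-19. 103.   8.] to spout 44
[285.7 254. ] 78 [-65.  74.   7.] 23
[252.3 245. ] 98 [-16. 103.   7.] 47
[260.7 252.7] 83 [-35. 102.   7.] 28
[273.3 254.7] 94 [-51.  90.   7.] 13
extent 246 293 240 259 die/punch px [[301.0, 155.0], [333.0, 183.0]]
die []
[[26 20 27 24 24 23 22 25 31 25 30 29 28]
 [24 26 23 22 22 27 27 25 26 29 26 27 30]
 [27 25 24 24 28 25 27 24 22 26 27 27 32]
 [25 22 25 22 19 22 24 25 24 27 26 27 26]
 [23 24 19 28 48 66 50 22 23 25 27 29 28]
 [19 20 35 72 80 87 87 48 19 25 24 27 29]
 [24 22 59 64 71 87 88 68 27 27 27 24 25]
 [24 29 73 48 44 64 67 66 28 28 26 28 33]
 [25 26 54 50 42 38 56 57 26 29 24 31 26]
 [26 21 29 41 49 53 57 35 25 26 29 28 27]
 [22 28 24 20 21 27 26 27 26 31 29 26 31]]
```

```bash
python3 -c "
from cell import job
print(job.hand_in())"
```

```text
the job is handed in; nothing more can be done
None
```

I handed the job in at about 31 s. The tote hangs still by its handle at about 38° towards the spout, with all four grommets within about 50 mm of the spout point. The punch is still in its nest. The die was seated before the lift, but at the final tilt the camera could not see it, so it is unconfirmed there; the hand-in returned no verdict.

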